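# Rack the focusing helices in a pyramid

### The arm

A 6-joint arm with a two-finger parallel gripper is mounted at the origin on the work surface. World frame = base frame: x ahead of the robot, y to its left, z up, the work surface at z = 0. Lengths are in m, angles in rad, forces in N, time in s.
With the tool pointing down it reaches from about 0.3 to 0.85 m from the base axis. Payload 4.2 kg.
Tool frame: the origin (TCP) lies at the very end of the fingers, on their centre line; the grasp point (between the pads) lies 19 mm behind it; z points along the fingers, y is the line along which they close (so a half turn about z gives the same grasp; the last joint's range is limited). The gripper opens to 91 mm and grips with 3 to 60 N. Pads are 32 mm wide; open, the fingers measure 118 mm over their backs; the gripper's body (76 mm by 178 mm) begins 60 mm behind the grasp point.
Start: joints at [1.12, 0.32, 1.565, -0, 1.257, -0.02], TCP at [0.24, 0.522, 0.214] pointing down, gripper open.
Joint ranges: [-3.11, 3.11], [-0.84, 2.01], [0.21, 2.61], [-1.34, 4.49], [0.05, 2.63], [-2.56, 2.56]. Speed limits (rad/s): [2.57, 2.57, 3.14, 3.14, 3.14, 3.14].

### API

Orientations are given as a unit quaternion [x, y, z, w].
In Python, from plant import env gives the robot as it stands.
- The arm moves only by the tool step_arm, never from a script. Its argument "motion" is a list of rows, each a list of 2 entries, a list of its own where there are three numbers: the shift along the tool's x, y, z scaled (see below), then the turn, a rotation vector about the tool's x, y, z scaled (see below). In form: [[[dx, dy, dz], [rx, ry, rz]], ...]. A call has 1 to 12 rows; each row is the pose to reach, as a shift and turn from the pose commanded when the call began, along the tool's axes at that moment; what a row does not reach only later rows make up. The controller multiplies each number of a shift by 0.2 m and each number of a turn by 90 degrees. A row lasts 1/12 s, in which the tool goes at most 41.7 mm and 7.16 degrees, less where a joint would pass 70% of its speed; a pose out of reach is approached as far as the arm can. A call with a number of a shift or a turn outside -1 to 1 is refused whole. A call with a gripper value outside its range is refused whole. "jaw" is the closure, from -1 (fully open) to 1 (shut), set as the call begins (left out, the last holds). The fingers move at their own pace and stop on an object; "squeeze" is the grip in N (left out, the last holds). Time passes only in rows, so rows that repeat a pose let the fingers close. It gives the time, the measured TCP pose, the force, the opening and the grip force at its end, in the units of the state.
- env.observe(): the state, without advancing time (a new reading comes with each control period).
- env.grab_frame(name): name is "scene" or "top" or "wrist"; returns a dict with "img" (480x640x3 uint8, red, green, blue), "vertical_fov" (degrees; the focal length in pixels is half the picture's height over the tangent of half this angle, whatever the lens; pixels are square), "cx", "cy" (the principal point, pixels), "distortion" ([k1, k2, p1, p2, k3] as OpenCV has them; the pictures are not rectified), "origin" and "orientation" of the camera in the world; the wrist camera has in their place "mount" (4x4, takes a point from camera to tool coordinates, whose origin is the TCP and whose axes are the flange's). Camera axes: x right, y up, looking along -z (the intrinsics and any distortion apply to the point x, -y, -z); pixel columns grow to the right and rows downward; lengths in m; the calibration is good to about 2 mm. A picture is of the moment at which its call begins: read the wrist's pose just before it. There is no depth.
- env.finish_job(): hands the job in; it is judged then, once.
The state is a dict: "t": time; "q": joint angles; "joint_velocities": joint speeds; "joint_efforts": joint torques, N m; "eef_pos": TCP position; "orientation": TCP orientation; "ft_force": force on the tool from outside, world axes, zero at the start; "torque": the same for the moment, N m; "width": opening from 0.0 (shut) to 1.0 (fully open); "finger_force": force on a finger pad.
Only numpy, scipy, OpenCV 4.12 (cv2) and the standard library are available. Lean on these libraries where they do the work, as an engineer would, in place of code of your own. Each camera call takes 0.05 s, during which the arm holds its last target. There are 200 camera calls.

### The job

Knock the steel stop pin in the middle of the plywood cradle down flush with the cradle's floor, using the wooden mallet (not the fingers), so that it is out of the way. Rack all the bronze focusing helices on the bench in the cradle as a pyramid, lying along the cradle's open channel with their ends about level: a row of three side by side on the floor, the rest saddled in the gaps of the row below. Leave the mallet standing on its face on its round cork pad.

Things in the scene. Friction and masses are not known exactly. Their poses are not given: they have to be found in the camera images.
- cradle: fixed plywood cradle; origin at the centre of its underside, z up. Floor 110 mm (x) by 183 mm (y), its upper face 10 mm above the bench. Two side walls, 90 mm long in x and 12 mm thick, stand along its y edges up to 36 mm above the bench; 159 mm clear between them; both x ends are open. The helices lie along its x axis.
- pin (a joint): travel of the steel stop pin (16 mm across) that stands up through the middle of the cradle's floor: 0 = up, 25 mm proud of the floor; 0.025 m = flush with the floor (stop at 0.026). It resists with about 7 N of friction and 0.5 to 1.5 N of spring, and stays where it is left.
- pin_top (a point): centre of the pin's flat top face
- mallet: beech mallet, 0.25 kg, standing on its flat face; origin at the centre of that lower face, z up through the head. Head 60 mm (x) by 54 mm (y) by 50 mm (z). Handle straight out along its -x, 22 mm wide, 26 mm high, centred 26 mm above the face, from x = -30 mm to x = -145 mm. Stands by itself.
- pad: fixed round cork pad on which the mallet stands, 130 mm across, 4 mm thick; origin at the centre of its underside
- helix1: bronze focusing helix (any of up to six alike, may be absent): ribbed cylinder 52 mm in diameter, 62 mm long with flat ends, about 0.26 kg, lying on the bench at the start; origin at its centre, x along its axis; it rolls stiffly because of its ribs, so y and z point anywhere across the axis
- helix2: bronze focusing helix (any of up to six alike, may be absent): ribbed cylinder 52 mm in diameter, 62 mm long with flat ends, about 0.26 kg, lying on the bench at the start; origin at its centre, x along its axis; it rolls stiffly because of its ribs, so y and z point anywhere across the axis
- helix3: bronze focusing helix (any of up to six alike, may be absent): ribbed cylinder 52 mm in diameter, 62 mm long with flat ends, about 0.26 kg, lying on the bench at the start; origin at its centre, x along its axis; it rolls stiffly because of its ribs, so y and z point anywhere across the axis
- helix4: bronze focusing helix (any of up to six alike, may be absent): ribbed cylinder 52 mm in diameter, 62 mm long with flat ends, about 0.26 kg, lying on the bench at the start; origin at its centre, x along its axis; it rolls stiffly because of its ribs, so y and z point anywhere across the axis
- helix5: bronze focusing helix (any of up to six alike, may be absent): ribbed cylinder 52 mm in diameter, 62 mm long with flat ends, about 0.26 kg, lying on the bench at the start; origin at its centre, x along its axis; it rolls stiffly because of its ribs, so y and z point anywhere across the axis
- helix6: bronze focusing helix (any of up to six alike, may be absent): ribbed cylinder 52 mm in diameter, 62 mm long with flat ends, about 0.26 kg, lying on the bench at the start; origin at its centre, x along its axis; it rolls stiffly because of its ribs, so y and z point anywhere across the axis
- low_left (a point): centre of a helix seated in the bottom row, +y place of the pyramid, axis along the cradle's x (cradle frame x 0, y 53 mm, z 36 mm)
- low_mid (a point): centre of a helix seated in the bottom row, middle (over the pin) place of the pyramid, axis along the cradle's x (cradle frame x 0, y 0 mm, z 36 mm)
- low_right (a point): centre of a helix seated in the bottom row, -y place of the pyramid, axis along the cradle's x (cradle frame x 0, y -53 mm, z 36 mm)
- mid_left (a point): centre of a helix seated in the second row, +y place of the pyramid, axis along the cradle's x (cradle frame x 0, y 26.5 mm, z 80.7 mm)
- mid_right (a point): centre of a helix seated in the second row, -y place of the pyramid, axis along the cradle's x (cradle frame x 0, y -26.5 mm, z 80.7 mm)
- top (a point): centre of a helix seated in the top place of the pyramid, axis along the cradle's x (cradle frame x 0, y 0 mm, z 125.5 mm)
There are look-alikes about, which are no part of the job. There is more than one size of the mallet; the one meant has the size given above.

How it is judged:
By the outcome, as a careful person would: the job done as asked, in the order asked, and still so for the second after the job is handed in, with the robot touching nothing.
Of helix1, helix2, helix3, helix4, helix5, helix6 only 4 to 6 are there at a start; the rules pass over those that are not, and their reading is None.
At some moment in a run one of mallet may be knocked a few centimetres aside while the robot is not near it.
Once in a run the grip may slacken for a moment while it holds something.
It also fails if it takes over 210 s, if anything falls off the work surface, if the arm or the gripper's body presses on something with over 40 N, if the wrist force passes 120 N, or if a joint passes its speed limit or range.

## Working session

There is one attempt and no reset: what is moved stays moved. The work goes in short steps, Python scripts to look and compute and a tool call to move; the robot and the scene stay as the last step left them, time stands still between calls to the robot, and variables do not carry over. Pictures are saved under pics/ and viewed, at most 14 in all, crops included, and the job is handed in when it is done.

Besides the shell and the picture viewer there is one more tool, called as a command line: name --argument value ..., lists and objects as JSON in quotes. step_arm: Moves the arm, as the interface text tells. Its arguments: {"type":"object","properties":{"motion":{"type":"array"},"jaw":{"type":"number"},"squeeze":{"type":"number"}},"required":["motion"]}

```bash
mkdir -p pics; ls; cat > h.py <<'E'
import numpy as np, cv2
from scipy.spatial.transform import Rotation as R
from plant import env
def grab(name, save=None):
    s=env.observe(); f=env.grab_frame(name)
    if name=='wrist':
        M=np.array(f['mount']); Rt=R.from_quat(s['orientation']).as_matrix()
        f['R']=Rt@M[:3,:3]; f['o']=Rt@M[:3,3]+np.array(s['eef_pos'])
    else:
        f['R']=R.from_quat(f['orientation']).as_matrix(); f['o']=np.array(f['origin'])
    h=f['img'].shape[0]; fl=h/2/np.tan(np.radians(f['vertical_fov'])/2)
    f['K']=np.array([[fl,0,f['cx']],[0,fl,f['cy']],[0,0,1]]); f['D']=np.array(f['distortion'],float)
    if save: cv2.imwrite('pics/'+save,f['img'][:,:,::-1])
    return f
def rays(f,uv):
    p=cv2.undistortPoints(np.array(uv,float).reshape(-1,1,2),f['K'],f['D']).reshape(-1,2)
    d=np.c_[p[:,0],-p[:,1],-np.ones(len(p))]@f['R'].T
    return d
def plane(f,uv,z):
    d=rays(f,uv); return f['o']+d*((z-f['o'][2])/d[:,2])[:,None]
def proj(f,P):
    c=(np.array(P,float).reshape(-1,3)-f['o'])@f['R']; c=c*[1,-1,-1]
    return cv2.projectPoints(c,np.zeros(3),np.zeros(3),f['K'],f['D'])[0].reshape(-1,2)
def tri(f1,uv1,f2,uv2):
    a=rays(f1,[uv1])[0];b=rays(f2,[uv2])[0];a/=np.linalg.norm(a);b/=np.linalg.norm(b)
    t=np.linalg.lstsq(np.c_[a,-b],f2['o']-f1['o'],rcond=None)[0]
    p,q=f1['o']+a*t[0],f2['o']+b*t[1]; return (p+q)/2,np.linalg.norm(p-q)
E
python3 - <<'E'
from h import *
for n in ['top','scene','wrist']:
    f=grab(n,n+'0.png'); print(n,f['o'].round(3),f['vertical_fov'],f['R'].round(2).tolist(),f['D'])
s=env.observe(); print(s)
E
```

```text
pics
top [0.264 0.101 1.485] 46.95742491259156 [[0.0, 0.99, -0.13], [-1.0, 0.0, -0.01], [-0.01, 0.13, 0.99]] [-0.07434839  0.          0.          0.          0.        ]
scene [ 1.103 -0.386  1.195] 51.3913651510855 [[0.59, -0.65, 0.48], [0.81, 0.47, -0.36], [0.01, 0.6, 0.8]] [-0.06788775  0.          0.          0.          0.        ]
wrist [0.168 0.556 0.384] 60.76822005931028 [[0.42, -0.87, -0.26], [0.91, 0.4, 0.12], [-0.0, -0.28, 0.96]] [-0.0425754  0.         0.         0.         0.       ]
{'t': 0.15, 'q': array([ 1.12001166e+00,  3.20146800e-01,  1.56536958e+00,  1.75566571e-05,
        1.25737987e+00, -1.99989091e-02]), 'joint_velocities': array([-0.00063263, -0.00242866, -0.00219855, -0.00049312,  0.00134863,
        0.00117209]), 'joint_efforts': array([-1.38730866e-04, -4.12772655e+01, -2.32154077e+01,  7.27742328e-02,
        4.32295015e-02, -9.81135872e-05]), 'eef_pos': array([0.23994728, 0.52214396, 0.21332375]), 'orientation': array([ 2.13733850e-01,  9.76891712e-01, -6.31877366e-04, -1.60133899e-04]), 'ft_force': array([-0.0484804 , -0.15780517,  0.79462979]), 'torque': array([-0.01357929, -0.02205856,  0.00900722]), 'finger_force': 0.0, 'width': 1.0013740000575113}
```

View pics/top0.png

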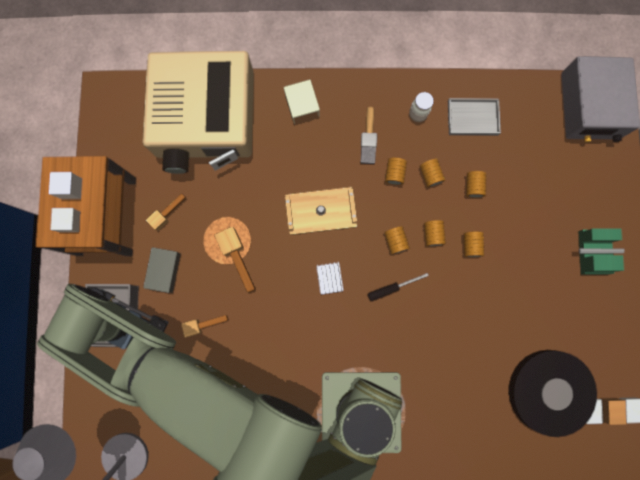

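View pics/scene0.png

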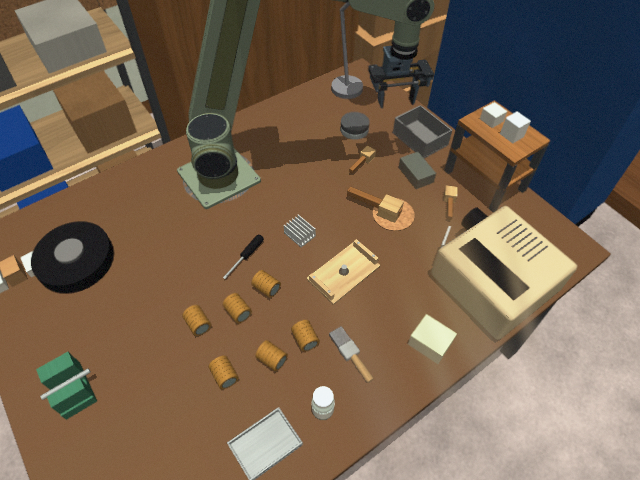

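The top view shows six helices at (396,170), (432,172), (477,183), (397,240), (434,233) and (474,244). The cradle is at (321,210) with the pin in the middle. The large mallet is on its pad at (229,240), with its handle toward (248,290). The scene view agrees.

```bash
cat > m.py <<'E'
from h import *
def blobs(img,lo,hi,amin=60,roi=None):
    hsv=cv2.cvtColor(img,cv2.COLOR_RGB2HSV); m=cv2.inRange(hsv,lo,hi)
    if roi: z=np.zeros_like(m); x0,y0,x1,y1=roi; z[y0:y1,x0:x1]=m[y0:y1,x0:x1]; m=z
    m=cv2.morphologyEx(m,cv2.MORPH_CLOSE,np.ones((3,3)))
    cs,_=cv2.findContours(m,cv2.RETR_EXTERNAL,cv2.CHAIN_APPROX_NONE)
    return [c for c in cs if cv2.contourArea(c)>amin],m
E
python3 - <<'E'
from m import *
for n,uvs in [('top',[(396,170),(477,183),(229,240),(248,285),(300,220),(321,210),(440,300),(215,250),(288,210)]),('scene',[(223,372),(196,320),(390,205),(360,197),(330,275),(344,270),(300,320),(405,215)])]:
    im=cv2.imread(f'pics/{n}0.png'); hsv=cv2.cvtColor(im,cv2.COLOR_BGR2HSV)
    print(n,[(u,hsv[u[1],u[0]].tolist()) for u in uvs])
t=cv2.imread('pics/top0.png')[150:300,190:390]; s=cv2.imread('pics/scene0.png')[160:310,250:450]
c=np.hstack([cv2.resize(t,None,fx=4,fy=4,interpolation=2)]); 
cv2.imwrite('pics/c1.png',c); cv2.imwrite('pics/c2.png',cv2.resize(s,None,fx=4,fy=4,interpolation=2))
E
```

```text
top [((396, 170), [17, 182, 192]), ((477, 183), [17, 183, 190]), ((229, 240), [17, 133, 223]), ((248, 285), [13, 176, 158]), ((300, 220), [22, 104, 226]), ((321, 210), [13, 12, 195]), ((440, 300), [12, 143, 121]), ((215, 250), [13, 150, 213]), ((288, 210), [18, 117, 226])]
scene [((223, 372), [17, 167, 194]), ((196, 320), [18, 169, 198]), ((390, 205), [19, 117, 235]), ((360, 197), [15, 153, 85]), ((330, 275), [20, 99, 231]), ((344, 270), [24, 33, 107]), ((300, 320), [15, 142, 145]), ((405, 215), [14, 134, 210])]
```

View pics/c1.png

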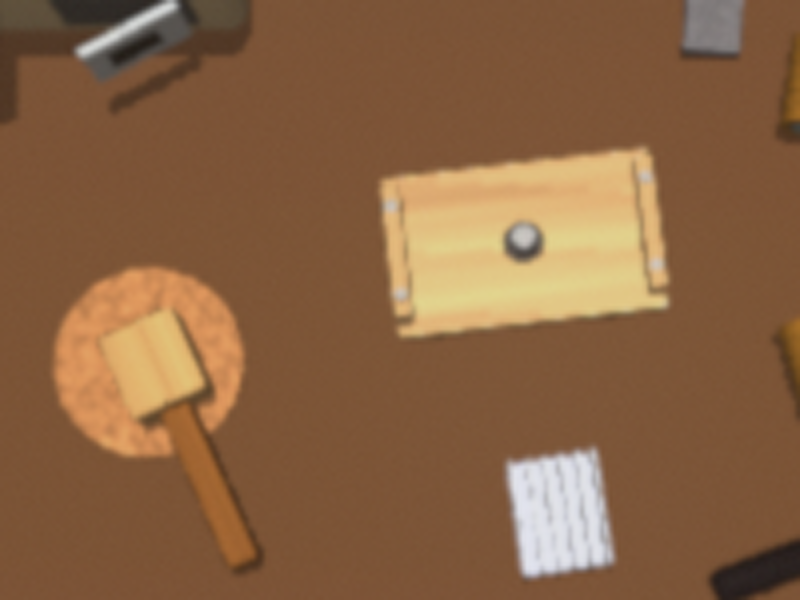

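View pics/c2.png

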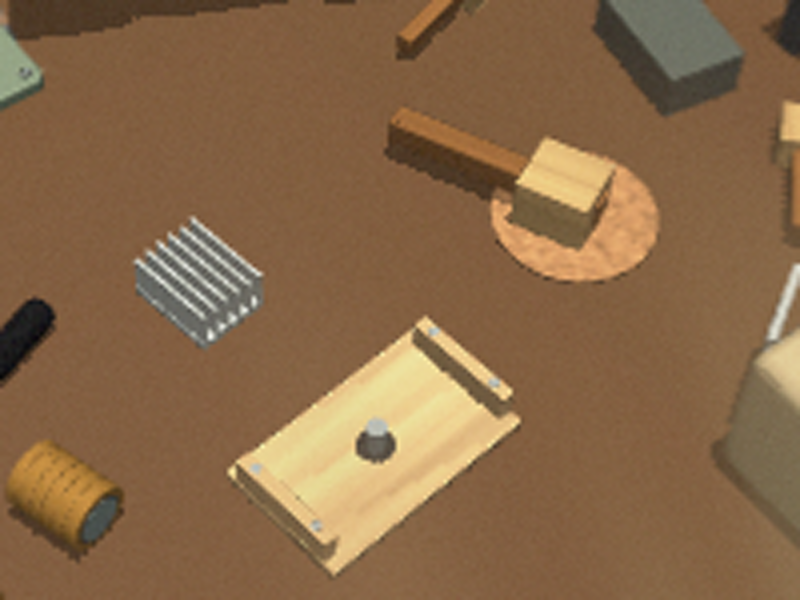

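The crops show the pin top at (523,237) in the top crop and (376,427) in the scene crop. Four wall screws and the mallet head's corners are also clear in both.

```bash
python3 - <<'E'
from m import *
T=grab('top'); S=grab('scene')
ct=lambda u:((u[0]+.5)/4-.5+190,(u[1]+.5)/4-.5+150)
cs=lambda u:((u[0]+.5)/4-.5+250,(u[1]+.5)/4-.5+160)
P={}
for n,a,b in [('pin',(523,237),(376,427)),('LF',(391,206),(494,384)),('LB',(400,295),(434,331)),('RF',(645,177),(317,526)),('RB',(656,265),(256,468)),
 ('A',(165,308),(582,215)),('B',(100,338),(614,170)),('C',(143,419),(547,138)),('D',(209,384),(516,185)),('hend',(243,553),(402,110))]:
    p,e=tri(T,ct(a),S,cs(b)); P[n]=p; print(n,p.round(4),round(e,4))
c=(P['LF']+P['LB']+P['RF']+P['RB'])/4
print('cradle',c,'yaw y-axis',np.degrees(np.arctan2(*(-(P['LF']+P['LB']-P['RF']-P['RB'])[0],(P['LF']+P['LB']-P['RF']-P['RB'])[1]))), 'x', np.degrees(np.arctan2((P['LF']-P['LB']+P['RF']-P['RB'])[1],(P['LF']-P['LB']+P['RF']-P['RB'])[0])))
m=(P['A']+P['B']+P['C']+P['D'])/4; d=P['A']+P['B']-P['C']-P['D']; print('mallet',m,np.degrees(np.arctan2(d[1],d[0])),np.linalg.norm(P['A']-P['B']),np.linalg.norm(P['A']-P['D']))
bt,_=blobs(T['img'],(12,160,120),(25,255,255),100,(370,140,500,270))
bs,_=blobs(S['img'],(12,140,110),(25,255,255),100,(170,255,330,400))
ce=lambda c:(lambda M:(M['m10']/M['m00'],M['m01']/M['m00']))(cv2.moments(c))
for c in bt:
    u=ce(c); best=min(((tri(T,u,S,ce(k)),ce(k)) for k in bs),key=lambda r:r[0][1]+abs(r[0][0][2]-.03))
    W=plane(T,c.reshape(-1,2),.04)[:,:2].astype(np.float32)
    (rc,(w,h),a)=cv2.minAreaRect(W*1000)
    print(np.round(u,1),best[0][0].round(4),round(best[0][1],4),'rect',np.round(rc,1),round(w),round(h),round(a,1), 'pl',plane(T,[u],.035)[0].round(3))
b,_=blobs(T['img'],(10,90,170),(20,255,255),300,(200,210,260,270))
for c in b:
    print('pad',cv2.minEnclosingCircle(plane(T,c.reshape(-1,2),.004)[:,:2].astype(np.float32)))
E
```

```text
pin [0.5333 0.108  0.0313] 0.0007
LF [0.554  0.1964 0.0333] 0.0005
LB [0.4937 0.1899 0.0341] 0.0002
RF [0.574  0.0268 0.0338] 0.0003
RB [0.5139 0.0197 0.0351] 0.0003
A [0.4816 0.3424 0.0452] 0.006
B [0.4627 0.3869 0.0476] 0.0008
C [0.4106 0.3592 0.0531] 0.0065
D [0.4324 0.3143 0.0505] 0.001
hend [0.3224 0.2909 0.0492] 0.0024
cradle [0.53389325 0.10822759 0.03407002] yaw y-axis 6.729413098436326 x 6.4606488185219675
mallet [0.446792   0.35067459 0.04911421] 28.833263430939716 0.04839504525082638 0.05689307132660759
[475.  242.6] [ 0.4405 -0.3008  0.0457] 0.0038 rect [ 442.3 -301.1] 62 47 0.9 pl [ 0.443 -0.302  0.035]
[397.2 238.7] [ 0.4506 -0.0971  0.0407] 0.0061 rect [452.5 -94.6] 64 46 16.5 pl [ 0.453 -0.095  0.035]
[435.7 231.7] [ 0.4695 -0.1979  0.0439] 0.0043 rect [ 471.3 -196.7] 64 47 4.4 pl [ 0.472 -0.198  0.035]
[477.1 182. ] [ 0.6038 -0.3124  0.0457] 0.0038 rect [ 607.  -313.3] 46 64 87.9 pl [ 0.607 -0.314  0.035]
[432.7 170.7] [ 0.6351 -0.1953  0.041 ] 0.005 rect [ 637.1 -192.8] 64 47 18.9 pl [ 0.638 -0.194  0.035]
[396.5 168.8] [ 0.639  -0.0968  0.0454] 0.0036 rect [641.7 -96.3] 46 65 79.9 pl [ 0.643 -0.097  0.035]
pad ((0.45293983817100525, 0.36273330450057983), 0.06492949277162552)
```

```bash
cat >> h.py <<'E'
def goto(x,y,z,a,frm=None):
    """scaled shift/turn to a TCP target, tool down, tool y at angle a (deg, mod 180)"""
    s=env.observe(); M=R.from_quat(s['orientation']).as_matrix(); p=np.array(s['eef_pos'])
    cur=np.degrees(np.arctan2(M[1,1],M[0,1]))
    a=cur+(a-cur+90)%180-90; 
    ar=np.radians(a); Y=np.array([np.cos(ar),np.sin(ar),0]); Z=np.array([0,0,-1.]); G=np.c_[np.cross(Y,Z),Y,Z]
    sh=M.T@(np.array([x,y,z])-p)/.2; rv=R.from_matrix(M.T@G).as_rotvec()/(np.pi/2)
    print('t',round(s['t'],2),'pos',p.round(4),'ya',round(cur,1),'->',round(a,1),'shift',sh.round(3),'turn',rv.round(3),'rows>=',max(np.linalg.norm(sh)*.2/.0417,np.linalg.norm(rv)*90/7.16).round(1),'q6',s['q'][5].round(2),'w',round(s['width'],3),'ff',round(s['finger_force'],1))
E
python3 -c "
from h import *
goto(.43,.345,.16,117)"
```

```text
t 0.25 pos [0.24   0.5223 0.2136] ya 65.3 -> 117.0 shift [-1.233 -0.409  0.268] turn [-0.    -0.    -0.574] rows>= 7.2 q6 -0.02 w 0.998 ff 0.0
```

step_arm --motion '[[[-0.63,-0.21,0.07],[0,0,0]],[[-0.63,-0.21,0.07],[0,0,0]],[[-0.63,-0.21,0.07],[0,0,0]],[[-0.63,-0.21,0.07],[0,0,0]]]' --jaw -1

```text
t: 0.58
eef_pos: [0.34, 0.4277, 0.1992]
orientation: [0.215, 0.977, -0.002, 0.001]
ft_force: [-0.0, 0.3, -0.7]
width: 0.998
finger_force: 0.0
```

step_arm --motion '[[[-0.6,-0.2,0.2],[0,0,-0.57]],[[-0.6,-0.2,0.2],[0,0,-0.57]],[[-0.6,-0.2,0.2],[0,0,-0.57]],[[-0.6,-0.2,0.2],[0,0,-0.57]],[[-0.6,-0.2,0.2],[0,0,-0.57]],[[-0.6,-0.2,0.2],[0,0,-0.57]],[[-0.6,-0.2,0.2],[0,0,-0.57]],[[-0.6,-0.2,0.2],[0,0,-0.57]],[[-0.6,-0.2,0.2],[0,0,-0.57]],[[-0.6,-0.2,0.2],[0,0,-0.57]]]'

```text
t: 1.42
eef_pos: [0.4293, 0.3455, 0.1599]
orientation: [-0.23, 0.973, 0.0, -0.0]
ft_force: [-0.3, 0.5, -0.1]
width: 1.001
finger_force: 0.0
```

```bash
python3 -c "
from h import *
f=grab('wrist','w1.png')
goto(.447,.351,.16,117)
print(f['o'],plane(f,[(320,240)],.05))"
```

```text
t 1.47 pos [0.4292 0.3455 0.1599] ya 116.5 -> 117.0 shift [-0.092 -0.015 -0.   ] turn [ 0.     0.    -0.005] rows>= 0.4 q6 -1.38 w 1.002 ff 0.0
[0.35808667 0.3097124  0.33056286] [[0.42907612 0.34890366 0.05      ]]
```

View pics/w1.png

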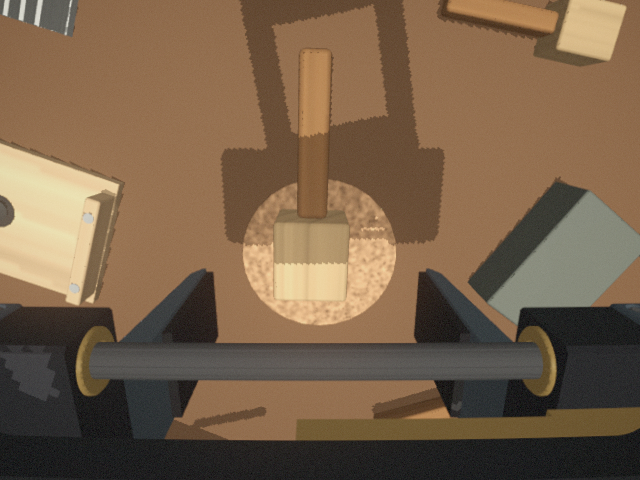

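The wrist view shows the mallet head top spanning about (274,222) to (349,300), with the handle up to (315,48). The pad is centred near (320,252).

```bash
python3 -c "
from h import *
T=grab('top');f=grab('wrist')
P=plane(f,[(274,222),(349,222),(347,300),(275,300)],.054); print(P.round(4)); print(P.mean(0))
h=plane(f,[(304,60),(331,60),(327,215),(298,215)],.043);d=(h[2]+h[3]-h[0]-h[1]);print(np.degrees(np.arctan2(d[1],d[0])),(h[2]+h[3])/2, [np.linalg.norm(P[i]-P[i-1]).round(4) for i in range(4)])
d=P[2]+P[3]-P[0]-P[1];print(np.degrees(np.arctan2(d[1],d[0])))
print('pad',plane(f,[(319.5,252.5),(244,252),(395.5,252)],.004))
c=P.mean(0); goto(c[0],c[1],.018,26+90)
goto(c[0],c[1],.08,26+90)
ct=lambda u:((u[0]+.5)/4-.5+190,(u[1]+.5)/4-.5+150)
for a,b in [((165,308),(275,300)),((100,338),(347,300)),((143,419),(349,222)),((209,384),(274,222))]: print(tri(T,ct(a),f,b))
"
```

```text
[[0.4308 0.3139 0.054 ]
 [0.4074 0.3605 0.054 ]
 [0.4602 0.3868 0.054 ]
 [0.4839 0.3394 0.054 ]]
[0.44557403 0.35014562 0.054     ]
24.69793255855523 [0.41657312 0.33661448 0.043     ] [np.float64(0.059), np.float64(0.0521), np.float64(0.059), np.float64(0.053)]
26.093507686308715
pad [[0.45064058 0.35985318 0.004     ]
 [0.47861623 0.30304687 0.004     ]
 [0.4216962  0.4166875  0.004     ]]
t 1.57 pos [0.4293 0.3454 0.16  ] ya 116.6 -> 116.0 shift [-0.083 -0.015  0.71 ] turn [0.    0.    0.006] rows>= 3.4 q6 -1.38 w 1.003 ff 0.0
t 1.57 pos [0.4293 0.3454 0.16  ] ya 116.6 -> 116.0 shift [-0.083 -0.015  0.4  ] turn [0.    0.    0.006] rows>= 2.0 q6 -1.38 w 1.003 ff 0.0
(array([0.48013184, 0.34011286, 0.06339937]), np.float64(0.0034494965788178867))
(array([0.46264479, 0.38781993, 0.04786486]), np.float64(0.0014137515473152276))
(array([0.40978961, 0.36067225, 0.04122034]), np.float64(0.0042288578924719765))
(array([0.43222591, 0.31405534, 0.04875686]), np.float64(0.0002459050496768797))
```

step_arm --motion '[[[-0.083,-0.015,0.1],[0,0,0]],[[-0.083,-0.015,0.3],[0,0,0]],[[-0.083,-0.015,0.45],[0,0,0]],[[-0.083,-0.015,0.6],[0,0,0]],[[-0.083,-0.015,0.7],[0,0,0]],[[-0.083,-0.015,0.7],[0,0,0]],[[-0.083,-0.015,0.7],[0,0,0]]]'

```text
t: 2.15
eef_pos: [0.4452, 0.3498, 0.0194]
orientation: [-0.23, 0.973, -0.0, -0.001]
ft_force: [1.3, 0.1, 0.8]
width: 1.001
finger_force: 0.0
```

step_arm --motion '[[[0,0,0],[0,0,0]],[[0,0,0],[0,0,0]],[[0,0,0],[0,0,0]],[[0,0,0],[0,0,0]],[[0,0,0],[0,0,0]],[[0,0,0],[0,0,0]],[[0,0,0],[0,0,0]],[[0,0,0],[0,0,0]]]' --jaw 1 --squeeze 45

```text
t: 2.82
eef_pos: [0.4459, 0.3501, 0.0205]
orientation: [-0.23, 0.973, 0.0, 0.0]
ft_force: [-0.9, -1.0, 4.0]
width: 0.587
finger_force: 44.7
```

step_arm --motion '[[[0,0,-0.1],[0,0,0]],[[0,0,-0.25],[0,0,0]],[[0,0,-0.4],[0,0,0]],[[0,0,-0.45],[0,0,0]],[[0,0,-0.45],[0,0,0]],[[0,0,-0.45],[0,0,0]]]'

```text
t: 3.32
eef_pos: [0.445, 0.3496, 0.109]
orientation: [-0.23, 0.973, -0.0, -0.001]
ft_force: [0.3, 0.1, -3.5]
width: 0.593
finger_force: 44.7
```

```bash
python3 -c "
from h import *
goto(.534,.108,.105,116)"
```

```text
t 3.32 pos [0.445  0.3496 0.109 ] ya 116.6 -> 116.0 shift [ 0.143 -1.279  0.02 ] turn [-0.    -0.001  0.007] rows>= 6.2 q6 -1.39 w 0.593 ff 44.7
```

step_arm --motion '[[[0.07,-0.15,0],[0,0,0]],[[0.07,-0.3,0],[0,0,0]],[[0.07,-0.45,0],[0,0,0]],[[0.07,-0.6,0],[0,0,0]],[[0.07,-0.64,0],[0,0,0]],[[0.07,-0.64,0],[0,0,0]]]'

```text
t: 3.82
eef_pos: [0.4899, 0.227, 0.1076]
orientation: [-0.229, 0.974, -0.0, -0.002]
ft_force: [-1.0, 0.4, -3.2]
width: 0.593
finger_force: 44.7
```

step_arm --motion '[[[0.07,-0.15,0],[0,0,0]],[[0.07,-0.3,0.1],[0,0,0]],[[0.07,-0.45,0.1],[0,0,0]],[[0.07,-0.6,0.15],[0,0,0]],[[0.07,-0.64,0.15],[0,0,0]],[[0.07,-0.64,0.15],[0,0,0]],[[0.07,-0.64,0.15],[0,0,0]]]'

```text
t: 4.4
eef_pos: [0.5343, 0.1095, 0.079]
orientation: [-0.23, 0.973, 0.001, -0.001]
ft_force: [0.7, -1.1, -3.0]
width: 0.594
finger_force: 44.7
```

```bash
python3 -c "
from h import *
goto(.534,.108,.0255,116); f=grab('wrist','w2.png')"
```

```text
t 4.4 pos [0.5343 0.1095 0.079 ] ya 116.6 -> 116.0 shift [ 0.005 -0.007  0.268] turn [ 0.001 -0.001  0.007] rows>= 1.3 q6 -1.86 w 0.594 ff 44.7
```

View pics/w2.png

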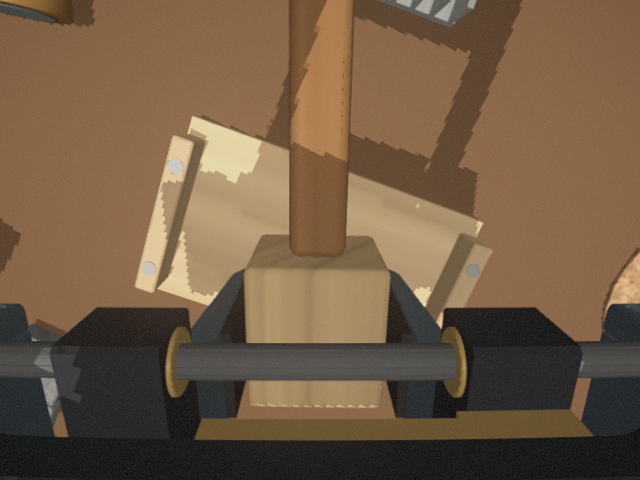

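The mallet is held level over the cradle, and its handle lies along the channel clear of both walls. Next I press down.

step_arm --motion '[[[0.005,-0.007,0.05],[0,0,0]],[[0.005,-0.007,0.09],[0,0,0]],[[0.005,-0.007,0.12],[0,0,0]],[[0.005,-0.007,0.15],[0,0,0]],[[0.005,-0.007,0.18],[0,0,0]],[[0.005,-0.007,0.21],[0,0,0]],[[0.005,-0.007,0.235],[0,0,0]],[[0.005,-0.007,0.255],[0,0,0]],[[0.005,-0.007,0.255],[0,0,0]],[[0.005,-0.007,0.255],[0,0,0]]]'

```text
t: 5.28
eef_pos: [0.5351, 0.1069, 0.0286]
orientation: [-0.23, 0.973, -0.0, 0.0]
ft_force: [0.5, 0.2, -2.3]
width: 0.595
finger_force: 44.7
```

step_arm --motion '[[[0,0,0.01],[0,0,0]],[[0,0,0.015],[0,0,0]],[[0,0,0.015],[0,0,0]],[[0,0,0.015],[0,0,0]]]'

```text
t: 5.62
eef_pos: [0.5353, 0.1069, 0.0265]
orientation: [-0.23, 0.973, 0.0, 0.0]
ft_force: [-0.9, 0.6, 5.5]
width: 0.59
finger_force: 44.7
```

step_arm --motion '[[[0,0,0.008],[0,0,0]],[[0,0,0.016],[0,0,0]],[[0,0,0.016],[0,0,0]],[[0,0,0.016],[0,0,0]]]'

```text
t: 5.95
eef_pos: [0.5354, 0.1069, 0.0265]
orientation: [-0.23, 0.973, 0.0, 0.001]
ft_force: [-7.4, -1.1, 28.1]
width: 0.589
finger_force: 44.7
```

step_arm --motion '[[[0,0,-0.1],[0,0,0]],[[0,0,-0.25],[0,0,0]],[[0,0,-0.4],[0,0,0]],[[0,0,-0.4],[0,0,0]],[[0,0,-0.4],[0,0,0]]]'

```text
t: 6.37
eef_pos: [0.5361, 0.107, 0.1037]
orientation: [-0.23, 0.973, -0.0, 0.002]
ft_force: [-0.0, 0.0, -2.5]
width: 0.594
finger_force: 44.7
```

step_arm --motion '[[[-0.09,0.15,0],[0,0,0]],[[-0.09,0.3,0],[0,0,0]],[[-0.09,0.45,0],[0,0,0]],[[-0.09,0.6,0],[0,0,0]],[[-0.09,0.66,0],[0,0,0]],[[-0.09,0.66,0],[0,0,0]]]'

```text
t: 6.87
eef_pos: [0.4896, 0.2345, 0.1005]
orientation: [-0.232, 0.973, -0.0, -0.002]
ft_force: [0.3, -0.2, -3.3]
width: 0.594
finger_force: 44.7
```

step_arm --motion '[[[-0.09,0.15,0],[0,0,0]],[[-0.09,0.3,0],[0,0,0]],[[-0.09,0.45,0],[0,0,0]],[[-0.09,0.6,0],[0,0,0]],[[-0.09,0.66,0],[0,0,0]],[[-0.09,0.66,0],[0,0,0]]]'

```text
t: 7.37
eef_pos: [0.448, 0.36, 0.1014]
orientation: [-0.231, 0.973, -0.0, -0.001]
ft_force: [0.0, 0.2, -1.6]
width: 0.593
finger_force: 44.7
```

```bash
python3 -c "
from h import *
goto(.451,.359,.021,116.6); f=grab('scene'); t=grab('top')
a=cv2.resize(f['img'][240:310,300:390],None,fx=4.2,fy=4.2,interpolation=2);b=cv2.resize(t['img'][180:240,275:365],None,fx=4.2,fy=4.2,interpolation=2)
cv2.imwrite('pics/p1.png',np.vstack([a,b])[:,:,::-1])"
```

```text
t 7.37 pos [0.448  0.36   0.1014] ya 116.8 -> 116.6 shift [-0.012 -0.011  0.402] turn [-0.    -0.001  0.002] rows>= 1.9 q6 -1.38 w 0.593 ff 44.7
```

View pics/p1.png

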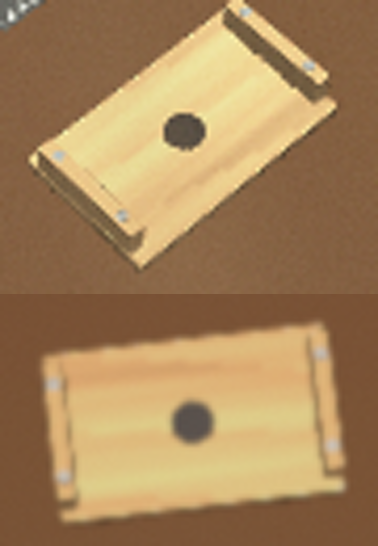

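The pin is gone below the collar in both crops, so it is flush. Now I set the mallet back on its pad.

step_arm --motion '[[[-0.01,-0.01,0.12],[0,0,0]],[[-0.01,-0.01,0.25],[0,0,0]],[[-0.01,-0.01,0.35],[0,0,0]],[[-0.01,-0.01,0.38],[0,0,0]],[[-0.01,-0.01,0.395],[0,0,0]],[[-0.01,-0.01,0.402],[0,0,0]],[[-0.01,-0.01,0.402],[0,0,0]],[[-0.01,-0.01,0.402],[0,0,0]]]'

```text
t: 8.13
eef_pos: [0.4526, 0.3585, 0.0236]
orientation: [-0.23, 0.973, 0.0, 0.001]
ft_force: [-0.4, -0.7, -2.6]
width: 0.595
finger_force: 4.5
```

step_arm --motion '[[[0,0,0],[0,0,0]],[[0,0,0],[0,0,0]],[[0,0,0],[0,0,0]],[[0,0,0],[0,0,0]],[[0,0,0],[0,0,0]],[[0,0,0],[0,0,0]],[[0,0,-0.2],[0,0,0]],[[0,0,-0.4],[0,0,0]],[[0,0,-0.55],[0,0,0]],[[0,0,-0.55],[0,0,0]]]' --jaw -1

```text
t: 8.97
eef_pos: [0.4549, 0.3607, 0.1392]
orientation: [-0.23, 0.973, 0.003, 0.006]
ft_force: [0.4, -0.1, 0.6]
width: 0.999
finger_force: 0.0
```

```bash
python3 -c "
from h import *
goto(.534,.108,.2,6.6);goto(.641,-.096,.16,-10);goto(.45,-.095,.16,16.5)"
```

```text
t 8.97 pos [0.4549 0.3607 0.1392] ya 116.6 -> 186.6 shift [ 0.209 -1.306 -0.31 ] turn [-0.004  0.008 -0.777] rows>= 9.8 q6 -1.38 w 0.999 ff 0.0
t 8.97 pos [0.4549 0.3607 0.1392] ya 116.6 -> 170.0 shift [ 0.19  -2.458 -0.112] turn [-0.002  0.009 -0.593] rows>= 11.8 q6 -1.38 w 0.999 ff 0.0
t 8.97 pos [0.4549 0.3607 0.1392] ya 116.6 -> 196.5 shift [ 1.042 -2.026 -0.123] turn [-0.005  0.008 -0.887] rows>= 11.2 q6 -1.38 w 0.999 ff 0.0
```

step_arm --motion '[[[0.1,-0.2,-0.3],[0,0,0.6]],[[0.1,-0.4,-0.3],[0,0,0.6]],[[0.1,-0.65,-0.3],[0,0,0.6]],[[0.1,-0.65,-0.3],[0,0,0.6]],[[0.1,-0.65,-0.3],[0,0,0.6]],[[0.1,-0.65,-0.3],[0,0,0.6]],[[0.1,-0.65,-0.3],[0,0,0.6]],[[0.1,-0.65,-0.3],[0,0,0.6]],[[0.1,-0.65,-0.3],[0,0,0.6]]]'

```text
t: 9.72
eef_pos: [0.4918, 0.2327, 0.1919]
orientation: [0.237, 0.971, -0.0, -0.0]
ft_force: [-0.7, 0.2, 0.3]
width: 1.001
finger_force: 0.0
```

```bash
python3 -c "
from h import *
goto(.534,.108,.2,6.6)"
```

```text
t 9.72 pos [0.4918 0.2327 0.1919] ya 62.5 -> 6.6 shift [-0.475 -0.456 -0.041] turn [-0.    -0.     0.622] rows>= 7.8 q6 -0.67 w 1.001 ff 0.0
```

step_arm --motion '[[[-0.57,-0.52,-0.05],[0,0,0.62]],[[-0.57,-0.52,-0.05],[0,0,0.62]],[[-0.57,-0.52,-0.05],[0,0,0.62]],[[-0.57,-0.52,-0.05],[0,0,0.62]],[[-0.57,-0.52,-0.05],[0,0,0.62]],[[-0.57,-0.52,-0.05],[0,0,0.62]],[[-0.57,-0.52,-0.05],[0,0,0.62]],[[-0.57,-0.52,-0.05],[0,0,0.62]],[[-0.57,-0.52,-0.05],[0,0,0.62]],[[-0.57,-0.52,-0.05],[0,0,0.62]]]'

```text
t: 10.55
eef_pos: [0.5452, 0.0882, 0.202]
orientation: [0.662, 0.749, -0.0, -0.0]
ft_force: [-0.1, -0.4, 0.2]
width: 0.998
finger_force: 0.0
```

```bash
python3 - <<'E'
from h import *
f=grab('wrist','w3.png'); goto(.641,-.07,.16,-10)
print(proj(f,[(.554,.196,.034),(.494,.190,.034),(.574,.027,.034),(.514,.020,.034),(.534,.108,.01)]))
E
```

```text
t 10.6 pos [0.5452 0.0882 0.2021] ya 7.0 -> -10.0 shift [-0.844  0.379  0.21 ] turn [-0.     0.     0.189] rows>= 4.5 q6 0.02 w 1.001 ff 0.0
[[343.64979208  87.66272951]
 [266.4199616   85.76451478]
 [338.95530269 289.84430133]
 [271.36492423 289.3259121 ]
 [305.72699407 190.52333772]]
```

View pics/w3.png

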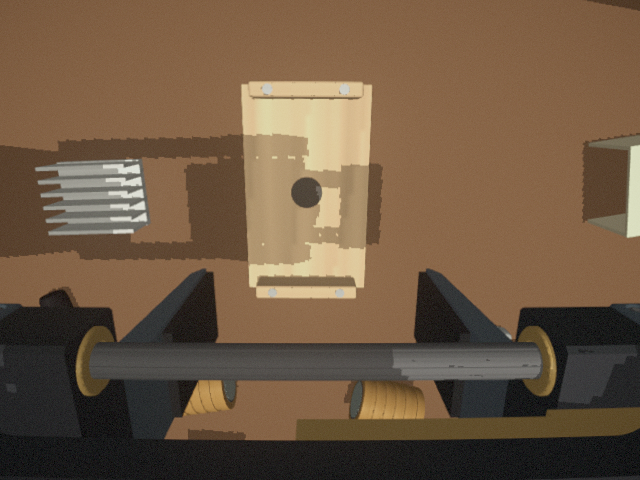

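Screws are at (344,89.5), (267,89), (340,293) and (273,292.5), and the pin hole is at (306,192). The wrist camera reads the cradle about 2 mm lower in y than the fixed cameras do.

```bash
cat >> m.py <<'E'
def helix(f,near=None,zc=.026):
    """axis angle and centre of the helix nearest a guess (x,y), from bisected silhouette rays"""
    b,m=blobs(f['img'],(8,120,50),(28,255,255),1200,(60,0,600,300))
    ce=lambda c:(lambda M:np.array([M['m10']/M['m00'],M['m01']/M['m00']]))(cv2.moments(c))
    c=min(b,key=lambda c:np.linalg.norm(plane(f,[ce(c)],zc+.01)[0][:2]-near))
    r=cv2.minAreaRect(c); bp=cv2.boxPoints(r)
    # long side direction, then fit lines to the two long edges
    e=[bp[1]-bp[0],bp[2]-bp[1]]; ax=e[0] if abs(e[0][0])>abs(e[1][0]) else e[1]
    ax=ax/np.linalg.norm(ax)*np.sign(ax[0]); n=np.array([-ax[1],ax[0]]); P=c.reshape(-1,2).astype(float); q=P-ce(c)
    s,t=q@ax,q@n; L=np.ptp(s); k=np.abs(s-(s.max()+s.min())/2)<.25*L
    ed=[]
    for sg in (1,-1):
        g=k&(sg*t>0); po=np.polyfit(s[g],t[g],1); ed.append(po)
    out=[]
    for s0 in (-.2*L,.2*L):
        mid=(s.max()+s.min())/2+s0
        a,b2=[rays(f,[ce(c)+ax*mid+n*np.polyval(po,mid)])[0] for po in ed]
        a/=np.linalg.norm(a);b2/=np.linalg.norm(b2);d=a+b2
        half=np.arccos(a@b2)/2; u=d/np.linalg.norm(d)
        out.append((f['o']+d*((zc-f['o'][2])/d[2]), f['o']+u*.026/np.sin(half)))
    A,B=out[0][0],out[1][0]; d=B-A
    print('box',r[0],np.round(r[1]),'centre',((A+B)/2).round(4),'ang',round(np.degrees(np.arctan2(d[1],d[0])),1),'size-depth z',out[0][1][2].round(3),out[1][1][2].round(3))
    return (A+B)/2, np.degrees(np.arctan2(d[1],d[0]))
E
python3 - <<'E'
from m import *
f=grab('wrist')
s=plane(f,[(344,89.5),(267,89),(340,293),(273,292.5)],.036); c=s.mean(0); print('cradle',c.round(4)); 
d=s[0]+s[1]-s[2]-s[3]; print(np.degrees(np.arctan2(-d[0],d[1])), 'pin',plane(f,[(306,192)],.010), [np.linalg.norm(s[i]-s[j]).round(4) for i,j in [(0,1),(2,3),(0,2),(1,3)]])
goto(.641,-.13,.16,-10)
E
```

```text
cradle [0.5351 0.1063 0.036 ]
6.988410102061382 pin [[0.53445927 0.10672832 0.01      ]] [np.float64(0.0599), np.float64(0.0597), np.float64(0.1709), np.float64(0.1709)]
t 10.65 pos [0.5452 0.0883 0.2022] ya 7.0 -> -10.0 shift [-1.142  0.343  0.211] turn [-0.    -0.     0.189] rows>= 5.8 q6 0.02 w 0.999 ff 0.0
```

step_arm --motion '[[[-0.2,0.1,0.1],[0,0,0]],[[-0.4,0.2,0.1],[0,0,0]],[[-0.57,0.17,0.1],[0,0,0]],[[-0.57,0.17,0.1],[0,0,0]]]'

```text
t: 10.98
eef_pos: [0.5936, -0.027, 0.1815]
orientation: [0.665, 0.747, -0.002, 0.001]
ft_force: [-0.0, -0.6, -0.3]
width: 1.0
finger_force: 0.0
```

step_arm --motion '[[[-0.57,0.17,0.1],[0,0,0.19]],[[-0.57,0.17,0.1],[0,0,0.19]],[[-0.57,0.17,0.1],[0,0,0.19]],[[-0.57,0.17,0.1],[0,0,0.19]],[[-0.57,0.17,0.1],[0,0,0.19]]]'

```text
t: 11.4
eef_pos: [0.6398, -0.1313, 0.1613]
orientation: [0.768, 0.641, -0.0, -0.001]
ft_force: [-0.4, 0.2, 0.2]
width: 1.001
finger_force: 0.0
```

```bash
python3 - <<'E'
from m import *
f=grab('wrist','w4.png'); p,a=helix(f,np.array([.641,-.097])); goto(p[0],p[1],.01,a)
_,m=blobs(f['img'],(8,120,50),(28,255,255),1200)
cv2.imwrite('pics/w4m.png',cv2.addWeighted(f['img'][:,:,::-1],.7,cv2.cvtColor(m,8),.3,0))
E
```

```text
box (248.50003051757812, 149.49996948242188) [299. 377.] centre [ 0.5969 -0.0862  0.026 ] ang -17.6 size-depth z 0.236 0.234
t 11.45 pos [ 0.6395 -0.13    0.1618] ya -10.3 -> -17.6 shift [ 0.177 -0.248  0.759] turn [-0.001 -0.     0.081] rows>= 3.9 q6 -0.04 w 1.001 ff 0.0
```

View pics/w4m.png

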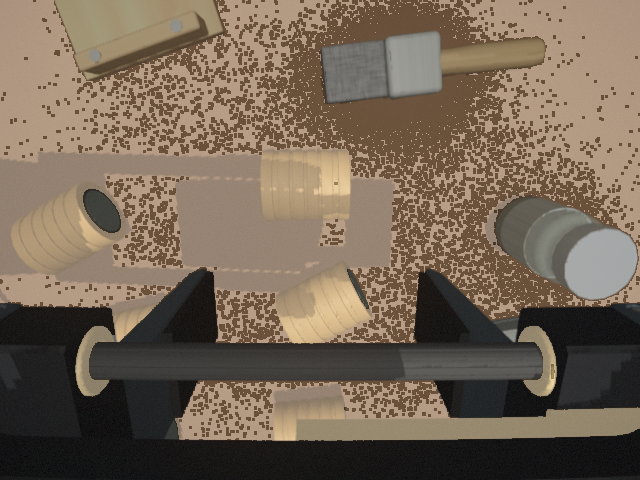

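The helix is at (306,184), about 88 px long and square to the fingers. The mask is too loose and takes in the bench.

```bash
python3 - <<'E'
from m import *
hsv=cv2.cvtColor(cv2.imread('pics/w4.png'),cv2.COLOR_BGR2HSV)
for n,(x0,y0,x1,y1) in dict(lit=(275,155,340,178),low=(275,190,315,215),bench=(350,110,390,140),benchsh=(200,190,250,250)).items():
    a=hsv[y0:y1,x0:x1].reshape(-1,3); print(n,np.percentile(a,[2,50,98],axis=0).tolist())
E
sed -i 's/(8,120,50),(28,255,255),1200/(14,168,40),(28,255,255),1200/' m.py
sed -i 's/cv2.MORPH_CLOSE,np.ones((3,3))/cv2.MORPH_CLOSE,np.ones((7,7))/' m.py
python3 - <<'E'
from m import *
import h
f=grab('wrist'); p,a=helix(f,np.array([.641,-.097])); goto(p[0],p[1],.01,a)
E
```

```text
lit [[16.0, 133.0, 135.0], [18.0, 144.0, 155.0], [18.0, 154.0, 205.1199999999999]]
low [[16.0, 134.0, 124.0], [17.0, 146.0, 143.0], [18.0, 156.01999999999998, 169.01999999999998]]
bench [[13.0, 107.0, 151.0], [14.0, 113.0, 154.0], [15.0, 119.0, 156.0]]
benchsh [[12.0, 112.0, 102.0], [14.0, 122.0, 106.0], [16.0, 134.0, 110.0]]Traceback (most recent call last):
  File "<stdin>", line 3, in <module>
  File "m.py", line 12, in helix
    c=min(b,key=lambda c:np.linalg.norm(plane(f,[ce(c)],zc+.01)[0][:2]-near))
ValueError: min() iterable argument is empty
```

```bash

sed -i 's/(14,168,40),(28,255,255),1200/(16,126,40),(28,255,255),1200/; s/np.ones((7,7))/np.ones((5,5))/; s/hsv=cv2.cvtColor(img,/hsv=cv2.cvtColor(cv2.medianBlur(img,5) if amin>1000 else img,/' m.py
python3 - <<'E'
from m import *
f=grab('wrist'); p,a=helix(f,np.array([.641,-.097])); goto(p[0],p[1],.01,a)
E
```

```text
box (306.5, 188.0) [72. 89.] centre [ 0.6385 -0.0964  0.026 ] ang -9.4 size-depth z 0.02 0.026
t 11.55 pos [ 0.6395 -0.1288  0.1626] ya -10.2 -> -9.4 shift [ 0.158 -0.033  0.763] turn [-0.    -0.    -0.008] rows>= 3.7 q6 -0.04 w 1.001 ff 0.0
```

step_arm --motion '[[[0.08,-0.03,0.1],[0,0,0]],[[0.158,-0.033,0.25],[0,0,0]],[[0.158,-0.033,0.45],[0,0,0]],[[0.158,-0.033,0.6],[0,0,0]],[[0.158,-0.033,0.7],[0,0,0]],[[0.158,-0.033,0.745],[0,0,0]],[[0.158,-0.033,0.745],[0,0,0]],[[0.158,-0.033,0.745],[0,0,0]]]'

```text
t: 12.22
eef_pos: [0.6397, -0.0971, 0.0144]
orientation: [0.767, 0.641, 0.001, 0.001]
ft_force: [1.0, 0.7, 0.9]
width: 0.999
finger_force: 0.0
```

step_arm --motion '[[[0,0,0],[0,0,0]],[[0,0,0],[0,0,0]],[[0,0,0],[0,0,0]],[[0,0,0],[0,0,0]],[[0,0,0],[0,0,0]],[[0,0,0],[0,0,0]],[[0,0,0],[0,0,0]]]' --jaw 1 --squeeze 40

```text
t: 12.8
eef_pos: [0.6392, -0.098, 0.0141]
orientation: [0.768, 0.641, 0.0, 0.0]
ft_force: [-1.8, 0.5, 5.4]
width: 0.683
finger_force: 39.9
```

step_arm --motion '[[[0,0,-0.1],[0,0,0]],[[0,0,-0.25],[0,0,0]],[[0,0,-0.4],[0,0,0]],[[0,0,-0.5],[0,0,0]],[[0,0,-0.5],[0,0,0]],[[0,0,-0.5],[0,0,0]]]'

```text
t: 13.3
eef_pos: [0.6392, -0.0979, 0.1133]
orientation: [0.768, 0.641, 0.0, 0.0]
ft_force: [-0.7, 0.5, -2.9]
width: 0.677
finger_force: 39.9
```

```bash
cat >> h.py <<'E'
C=np.array([.535,.1065]); YA=6.9
def slot(y): r=np.radians(YA); return C+y*np.array([-np.sin(r),np.cos(r)])
E
python3 - <<'E'
from h import *
goto(*slot(.0528),.09,YA)
E
```

```text
t 13.3 pos [ 0.6392 -0.0979  0.1133] ya -10.3 -> 6.9 shift [ 1.165 -0.773  0.116] turn [ 0.001  0.    -0.191] rows>= 6.7 q6 0.01 w 0.677 ff 39.9
```

step_arm --motion '[[[0.15,-0.1,0],[0,0,0]],[[0.3,-0.2,0],[0,0,0]],[[0.45,-0.3,0],[0,0,0]],[[0.58,-0.39,0],[0,0,0]],[[0.58,-0.39,0],[0,0,0]]]'

```text
t: 13.72
eef_pos: [0.5781, 0.0348, 0.1102]
orientation: [0.766, 0.642, -0.003, -0.004]
ft_force: [-0.5, 0.3, -2.7]
width: 0.679
finger_force: 39.9
```

step_arm --motion '[[[0.15,-0.1,0],[0,0,-0.05]],[[0.3,-0.2,0],[0,0,-0.1]],[[0.45,-0.3,0],[0,0,-0.15]],[[0.58,-0.39,0.1],[0,0,-0.19]],[[0.58,-0.39,0.1],[0,0,-0.19]],[[0.58,-0.39,0.1],[0,0,-0.19]]]'

```text
t: 14.22
eef_pos: [0.5243, 0.1587, 0.0902]
orientation: [0.663, 0.749, -0.003, -0.002]
ft_force: [0.6, -0.1, -2.5]
width: 0.678
finger_force: 39.9
```

```bash
python3 - <<'E'
from h import *
goto(*slot(.0514),.0248,YA)
E
```

```text
t 14.22 pos [0.5243 0.1587 0.0902] ya 7.0 -> 6.9 shift [-0.008  0.024  0.327] turn [-0.004  0.001  0.001] rows>= 1.6 q6 0.15 w 0.678 ff 39.9
```

step_arm --motion '[[[-0.008,0.02,0.08],[0,0,0]],[[-0.008,0.02,0.16],[0,0,0]],[[-0.008,0.02,0.24],[0,0,0]],[[-0.008,0.02,0.29],[0,0,0]],[[-0.008,0.02,0.315],[0,0,0]],[[-0.008,0.02,0.327],[0,0,0]],[[-0.008,0.02,0.327],[0,0,0]],[[-0.008,0.02,0.327],[0,0,0]]]'

```text
t: 14.88
eef_pos: [0.5318, 0.157, 0.0284]
orientation: [0.664, 0.748, 0.001, 0.0]
ft_force: [0.6, 0.7, -2.5]
width: 0.678
finger_force: 39.9
```

step_arm --motion '[[[0,0,0],[0,0,0]],[[0,0,0],[0,0,0]],[[0,0,0],[0,0,0]],[[0,0,0],[0,0,0]],[[0,0,0],[0,0,0]],[[0,0,-0.15],[0,0,0]],[[0,0,-0.35],[0,0,0]],[[0,0,-0.55],[0,0,0]],[[-0.2,0,-0.65],[0,0,0]],[[-0.4,0,-0.65],[0,0,0]],[[-0.4,0,-0.65],[0,0,0]],[[-0.4,0,-0.65],[0,0,0]]]' --jaw -1

```text
t: 15.88
eef_pos: [0.5408, 0.0761, 0.1585]
orientation: [0.665, 0.747, 0.0, 0.0]
ft_force: [0.2, -0.3, -0.1]
width: 1.001
finger_force: 0.0
```

```bash
python3 - <<'E'
from m import *
f=grab('wrist'); p,a=helix(f,slot(.053),zc=.036); cv2.imwrite('pics/w5.png',f['img'][:,:,::-1]); r=np.radians(YA)
print('cradle frame',(p[:2]-C)@np.array([[np.cos(r),-np.sin(r)],[np.sin(r),np.cos(r)]]),a-YA)
goto(.4525,-.125,.16,16.5)
E
```

```text
box (316.6962585449219, 115.61843872070312) [78. 97.] centre [0.5322 0.1591 0.036 ] ang 8.1 size-depth z 0.025 0.027
cradle frame [0.0035889  0.05257407] 1.171440475487607
t 15.93 pos [0.5404 0.0773 0.1579] ya 6.7 -> 16.5 shift [-0.953 -0.555 -0.011] turn [-0.    -0.    -0.109] rows>= 5.3 q6 0.0 w 1.002 ff 0.0
```

View pics/w5.png

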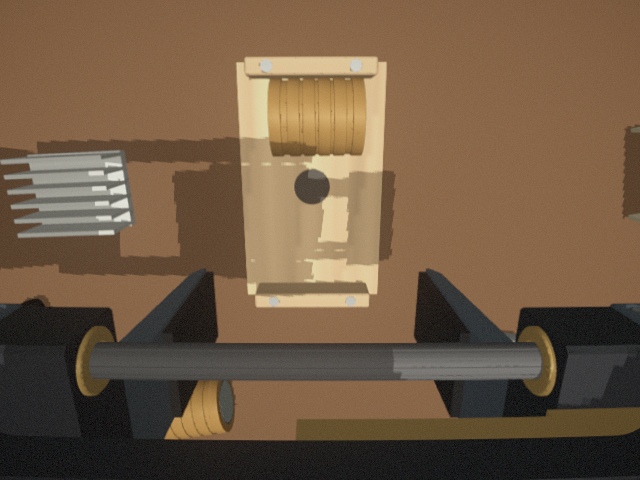

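The helix lies against the +y wall at about y=52.6 mm and is straight, with x about 3.5 mm off centre. The other five will be placed near the same x.

step_arm --motion '[[[-0.2,-0.1,-0.01],[0,0,0]],[[-0.4,-0.2,-0.01],[0,0,0]],[[-0.6,-0.3,-0.01],[0,0,-0.05]],[[-0.75,-0.4,-0.01],[0,0,-0.1]],[[-0.9,-0.52,-0.01],[0,0,-0.11]],[[-0.95,-0.555,-0.01],[0,0,-0.11]],[[-0.95,-0.555,-0.01],[0,0,-0.11]],[[-0.95,-0.555,-0.01],[0,0,-0.11]],[[-0.95,-0.555,-0.01],[0,0,-0.11]]]'

```text
t: 16.68
eef_pos: [0.4536, -0.1228, 0.1596]
orientation: [0.596, 0.803, 0.0, -0.0]
ft_force: [0.0, 0.3, 0.3]
width: 1.0
finger_force: 0.0
```

```bash
python3 - <<'E'
from m import *
f=grab('wrist'); p,a=helix(f,np.array([.4525,-.095])); goto(p[0],p[1],.012,a)
E
```

```text
box (322.5, 196.0) [72. 89.] centre [ 0.4512 -0.096   0.026 ] ang 15.2 size-depth z 0.021 0.024
t 16.73 pos [ 0.4537 -0.1227  0.1597] ya 16.8 -> 15.2 shift [0.131 0.027 0.739] turn [ 0.    -0.     0.018] rows>= 3.6 q6 -0.58 w 0.998 ff 0.0
```

step_arm --motion '[[[0.08,0.02,0.1],[0,0,0.018]],[[0.131,0.027,0.25],[0,0,0.018]],[[0.131,0.027,0.45],[0,0,0.018]],[[0.131,0.027,0.6],[0,0,0.018]],[[0.131,0.027,0.7],[0,0,0.018]],[[0.131,0.027,0.74],[0,0,0.018]],[[0.131,0.027,0.74],[0,0,0.018]],[[0.131,0.027,0.74],[0,0,0.018]]]'

```text
t: 17.4
eef_pos: [0.4515, -0.0969, 0.0123]
orientation: [0.608, 0.794, 0.0, 0.0]
ft_force: [-0.1, -0.0, 0.9]
width: 1.001
finger_force: 0.0
```

step_arm --motion '[[[0,0,0],[0,0,0]],[[0,0,0],[0,0,0]],[[0,0,0],[0,0,0]],[[0,0,0],[0,0,0]],[[0,0,0],[0,0,0]],[[0,0,0],[0,0,0]],[[0,0,0],[0,0,0]]]' --jaw 1

```text
t: 17.98
eef_pos: [0.4511, -0.0977, 0.0126]
orientation: [0.608, 0.794, 0.0, 0.001]
ft_force: [-1.5, 0.4, 6.8]
width: 0.687
finger_force: 39.6
```

step_arm --motion '[[[0,0,-0.1],[0,0,0]],[[0,0,-0.25],[0,0,0]],[[0,0,-0.4],[0,0,0]],[[0,0,-0.5],[0,0,0]],[[0,0,-0.5],[0,0,0]],[[0,0,-0.5],[0,0,0]]]'

```text
t: 18.48
eef_pos: [0.4506, -0.0975, 0.112]
orientation: [0.608, 0.794, 0.0, 0.0]
ft_force: [-0.4, 0.2, -3.9]
width: 0.681
finger_force: 39.6
```

```bash
sed -i 's/^def slot.*/def slot(y,x=.003): r=np.radians(YA); return C+y*np.array([-np.sin(r),np.cos(r)])+x*np.array([np.cos(r),np.sin(r)])/' h.py
python3 - <<'E'
from h import *
goto(*slot(-.0528),.1,YA)
E
```

```text
t 18.48 pos [ 0.4506 -0.0975  0.112 ] ya 15.1 -> 6.9 shift [0.612 0.65  0.06 ] turn [0.001 0.    0.091] rows>= 4.3 q6 -0.5 w 0.681 ff 39.6
```

step_arm --motion '[[[0.13,0.15,0],[0,0,0]],[[0.26,0.3,0],[0,0,0.05]],[[0.39,0.45,0],[0,0,0.09]],[[0.52,0.58,0.03],[0,0,0.09]],[[0.604,0.65,0.06],[0,0,0.09]],[[0.604,0.65,0.06],[0,0,0.09]],[[0.604,0.65,0.06],[0,0,0.09]],[[0.604,0.65,0.06],[0,0,0.09]]]'

```text
t: 19.15
eef_pos: [0.5429, 0.0524, 0.098]
orientation: [0.663, 0.749, -0.002, -0.001]
ft_force: [-0.4, 0.9, -3.2]
width: 0.679
finger_force: 39.6
```

```bash
python3 - <<'E'
from h import *
goto(*slot(-.0544),.0235,YA)
E
```

```text
t 19.15 pos [0.5429 0.0524 0.098 ] ya 7.0 -> 6.9 shift [0.001 0.01  0.372] turn [-0.003  0.     0.001] rows>= 1.8 q6 -0.05 w 0.679 ff 39.6
```

step_arm --motion '[[[0,0.01,0.1],[0,0,0]],[[0,0.01,0.2],[0,0,0]],[[0,0.01,0.28],[0,0,0]],[[0,0.01,0.34],[0,0,0]],[[0,0.01,0.36],[0,0,0]],[[0,0.01,0.37],[0,0,0]],[[0,0.01,0.37],[0,0,0]],[[0,0.01,0.37],[0,0,0]],[[0,0.01,0.37],[0,0,0]]]'

```text
t: 19.9
eef_pos: [0.5472, 0.0529, 0.0267]
orientation: [0.663, 0.749, 0.0, 0.001]
ft_force: [-1.3, 0.7, -3.6]
width: 0.683
finger_force: 39.6
```

step_arm --motion '[[[0,0,0],[0,0,0]],[[0,0,0],[0,0,0]],[[0,0,0],[0,0,0]],[[0,0,0],[0,0,0]],[[0,0,0],[0,0,0]],[[0,0,-0.15],[0,0,0]],[[0,0,-0.35],[0,0,0]],[[0,0,-0.55],[0,0,0]],[[-0.2,0,-0.65],[0,0,0]],[[-0.4,0,-0.65],[0,0,0]],[[-0.4,0,-0.65],[0,0,0]],[[-0.4,0,-0.65],[0,0,0]]]' --jaw -1

```text
t: 20.9
eef_pos: [0.5566, -0.0279, 0.1563]
orientation: [0.664, 0.748, 0.0, 0.0]
ft_force: [-0.6, 0.6, -0.7]
width: 0.998
finger_force: 0.0
```

```bash
cat >> m.py <<'E'
def chk(f,y,zc):
    p,a=helix(f,slot(y),zc); r=np.radians(YA)
    print('cradle frame mm',((p[:2]-C)@np.array([[np.cos(r),-np.sin(r)],[np.sin(r),np.cos(r)]])*1000).round(1),round(a-YA,1))
E
python3 - <<'E'
from m import *
f=grab('wrist','w6.png'); chk(f,-.053,.036); chk(f,.053,.036)
goto(.47,-.225,.16,4.4)
E
```

```text
box (315.77923583984375, 114.84175872802734) [78. 97.] centre [0.547  0.0559 0.036 ] ang 5.0 size-depth z -0.297 0.019
cradle frame mm [  5.8 -51.6] -1.9
box (315.77923583984375, 114.84175872802734) [78. 97.] centre [0.547  0.0559 0.036 ] ang 5.0 size-depth z -0.297 0.019
cradle frame mm [  5.8 -51.6] -1.9
t 20.95 pos [ 0.556  -0.0266  0.1557] ya 6.9 -> 4.4 shift [-0.933 -0.546 -0.022] turn [-0.    -0.     0.028] rows>= 5.2 q6 -0.19 w 1.0 ff 0.0
```

step_arm --motion '[[[-0.2,-0.1,-0.02],[0,0,0]],[[-0.4,-0.2,-0.02],[0,0,0]],[[-0.6,-0.3,-0.02],[0,0,0]],[[-0.75,-0.4,-0.02],[0,0,0.03]],[[-0.9,-0.52,-0.02],[0,0,0.03]],[[-0.93,-0.546,-0.02],[0,0,0.03]],[[-0.93,-0.546,-0.02],[0,0,0.03]],[[-0.93,-0.546,-0.02],[0,0,0.03]],[[-0.93,-0.546,-0.02],[0,0,0.03]]]'

```text
t: 21.7
eef_pos: [0.4714, -0.2223, 0.1596]
orientation: [0.679, 0.734, 0.0, -0.0]
ft_force: [0.2, 0.3, -0.5]
width: 0.996
finger_force: 0.0
```

```bash
python3 - <<'E'
from m import *
f=grab('wrist'); p,a=helix(f,np.array([.47,-.197])); goto(p[0],p[1],.012,a)
E
```

```text
box (316.0, 197.5) [71. 90.] centre [ 0.4701 -0.1976  0.026 ] ang 4.9 size-depth z 0.019 0.023
t 21.75 pos [ 0.4715 -0.2223  0.1597] ya 4.4 -> 4.9 shift [0.123 0.002 0.739] turn [ 0.    -0.001 -0.005] rows>= 3.6 q6 -0.54 w 1.0 ff 0.0
```

step_arm --motion '[[[0.08,0,0.1],[0,0,0]],[[0.131,0.002,0.25],[0,0,0]],[[0.131,0.002,0.45],[0,0,0]],[[0.131,0.002,0.6],[0,0,0]],[[0.131,0.002,0.7],[0,0,0]],[[0.131,0.002,0.74],[0,0,0]],[[0.131,0.002,0.74],[0,0,0]],[[0.131,0.002,0.74],[0,0,0]]]'

```text
t: 22.42
eef_pos: [0.4701, -0.1974, 0.0124]
orientation: [0.68, 0.734, 0.0, 0.0]
ft_force: [-0.7, -0.2, 0.1]
width: 1.0
finger_force: 0.0
```

step_arm --motion '[[[0,0,0],[0,0,0]],[[0,0,0],[0,0,0]],[[0,0,0],[0,0,0]],[[0,0,0],[0,0,0]],[[0,0,0],[0,0,0]],[[0,0,0],[0,0,0]],[[0,0,0],[0,0,0]]]' --jaw 1

```text
t: 23.0
eef_pos: [0.4695, -0.1981, 0.0126]
orientation: [0.68, 0.733, 0.0, 0.001]
ft_force: [-0.2, 0.0, 5.4]
width: 0.682
finger_force: 40.0
```

step_arm --motion '[[[0,0,-0.1],[0,0,0]],[[0,0,-0.25],[0,0,0]],[[0,0,-0.4],[0,0,0]],[[0,0,-0.6],[0,0,0]],[[0,0,-0.7],[0,0,0]],[[0,0,-0.7],[0,0,0]],[[0,0,-0.7],[0,0,0]]]'

```text
t: 23.58
eef_pos: [0.4689, -0.1979, 0.1519]
orientation: [0.68, 0.733, 0.0, 0.0]
ft_force: [-0.1, 1.2, -2.8]
width: 0.677
finger_force: 40.0
```

```bash
python3 - <<'E'
from h import *
goto(*slot(0),.14,YA)
E
```

```text
t 23.58 pos [ 0.4689 -0.1979  0.1519] ya 4.3 -> 6.9 shift [1.494 0.458 0.059] turn [ 0.     0.    -0.029] rows>= 7.5 q6 -0.5 w 0.677 ff 40.0
```

step_arm --motion '[[[0.18,0.06,0],[0,0,0]],[[0.36,0.12,0],[0,0,0]],[[0.54,0.17,0],[0,0,0]],[[0.72,0.22,0],[0,0,0]],[[0.75,0.23,0],[0,0,0]]]'

```text
t: 24.0
eef_pos: [0.5024, -0.04, 0.1489]
orientation: [0.679, 0.734, -0.001, -0.003]
ft_force: [-0.2, 0.6, -3.0]
width: 0.677
finger_force: 40.0
```

step_arm --motion '[[[0.18,0.06,0],[0,0,-0.03]],[[0.36,0.12,0],[0,0,-0.03]],[[0.54,0.17,0.05],[0,0,-0.03]],[[0.7,0.21,0.06],[0,0,-0.03]],[[0.74,0.225,0.06],[0,0,-0.03]],[[0.74,0.225,0.06],[0,0,-0.03]],[[0.74,0.225,0.06],[0,0,-0.03]],[[0.74,0.225,0.06],[0,0,-0.03]]]'

```text
t: 24.67
eef_pos: [0.5366, 0.1046, 0.1388]
orientation: [0.663, 0.749, -0.001, -0.001]
ft_force: [0.9, 0.5, -2.5]
width: 0.676
finger_force: 40.0
```

```bash
python3 - <<'E'
from h import *
goto(*slot(-.0002),.0225,YA)
E
```

```text
t 24.67 pos [0.5366 0.1046 0.1388] ya 7.0 -> 6.9 shift [0.01  0.01  0.581] turn [-0.002  0.001  0.001] rows>= 2.8 q6 0.05 w 0.676 ff 40.0
```

step_arm --motion '[[[0.01,0.005,0.1],[0,0,0]],[[0.01,0.005,0.2],[0,0,0]],[[0.01,0.005,0.3],[0,0,0]],[[0.01,0.005,0.38],[0,0,0]],[[0.01,0.005,0.44],[0,0,0]],[[0.01,0.005,0.49],[0,0,0]],[[0.01,0.005,0.53],[0,0,0]],[[0.01,0.005,0.56],[0,0,0]],[[0.01,0.005,0.56],[0,0,0]],[[0.01,0.005,0.56],[0,0,0]]]'

```text
t: 25.5
eef_pos: [0.5385, 0.108, 0.0281]
orientation: [0.663, 0.749, 0.0, 0.0]
ft_force: [1.0, 0.0, -2.4]
width: 0.675
finger_force: 40.0
```

step_arm --motion '[[[0,0,0.01],[0,0,0]],[[0,0,0.02],[0,0,0]],[[0,0,0.02],[0,0,0]],[[0,0,0.02],[0,0,0]]]'

```text
t: 25.83
eef_pos: [0.5385, 0.1082, 0.0241]
orientation: [0.663, 0.749, 0.0, 0.0]
ft_force: [0.7, -1.4, -2.8]
width: 0.678
finger_force: 40.0
```

step_arm --motion '[[[0,0,0],[0,0,0]],[[0,0,0],[0,0,0]],[[0,0,0],[0,0,0]],[[0,0,0],[0,0,0]],[[0,0,0],[0,0,0]],[[0,0,-0.15],[0,0,0]],[[0,0,-0.35],[0,0,0]],[[0,0,-0.55],[0,0,0]],[[-0.2,0,-0.7],[0,0,0]],[[-0.4,0,-0.7],[0,0,0]],[[-0.55,0,-0.7],[0,0,0]],[[-0.55,0,-0.7],[0,0,0]]]' --jaw -1

```text
t: 26.83
eef_pos: [0.5527, -0.0062, 0.1652]
orientation: [0.664, 0.748, -0.0, 0.002]
ft_force: [1.1, 0.5, 0.6]
width: 1.002
finger_force: 0.0
```

```bash
python3 - <<'E'
from m import *
f=grab('wrist','w7.png'); chk(f,0,.036)
goto(.645,-.22,.16,18.9)
E
```

```text
box (313.6718444824219, 91.3371353149414) [183.  98.] centre [0.5396 0.0979 0.036 ] ang 4.1 size-depth z 0.098 0.107
cradle frame mm [ 3.5 -9.1] -2.8
t 26.88 pos [ 0.552  -0.0035  0.1644] ya 6.7 -> 18.9 shift [-1.129  0.335  0.023] turn [ 0.001  0.    -0.135] rows>= 5.7 q6 -0.14 w 1.0 ff 0.0
```

View pics/w7.png

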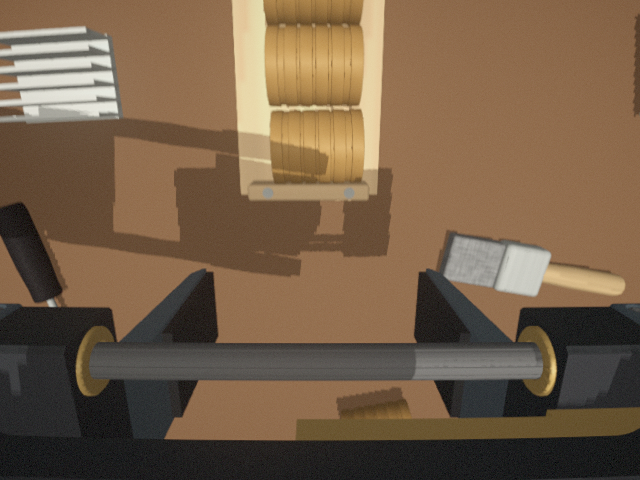

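The three helices are seated side by side with ends level, spanning columns 265 to 363. There is a slight gap at row 107.

step_arm --motion '[[[-0.2,0.06,0],[0,0,0]],[[-0.4,0.12,0],[0,0,0]],[[-0.56,0.17,0],[0,0,0]],[[-0.56,0.17,0],[0,0,0]]]'

```text
t: 27.22
eef_pos: [0.6014, -0.112, 0.1633]
orientation: [0.664, 0.748, -0.0, 0.001]
ft_force: [0.0, 0.0, -0.5]
width: 0.999
finger_force: 0.0
```

step_arm --motion '[[[-0.2,0.06,0],[0,0,-0.05]],[[-0.4,0.12,0],[0,0,-0.1]],[[-0.56,0.17,0.02],[0,0,-0.135]],[[-0.56,0.17,0.02],[0,0,-0.135]],[[-0.56,0.17,0.02],[0,0,-0.135]],[[-0.56,0.17,0.02],[0,0,-0.135]],[[-0.56,0.17,0.02],[0,0,-0.135]]]'

```text
t: 27.8
eef_pos: [0.6461, -0.213, 0.1599]
orientation: [0.579, 0.815, 0.0, -0.001]
ft_force: [-0.6, 1.2, 0.4]
width: 0.999
finger_force: 0.0
```

```bash
python3 - <<'E'
from m import *
f=grab('wrist'); p,a=helix(f,np.array([.635,-.195])); goto(p[0],p[1],.012,a)
E
```

```text
box (308.51446533203125, 203.64430236816406) [89. 70.] centre [ 0.6345 -0.1955  0.026 ] ang 17.7 size-depth z 0.02 0.022
t 27.85 pos [ 0.6462 -0.2131  0.1601] ya 19.2 -> 17.7 shift [ 0.102 -0.026  0.741] turn [-0.    -0.     0.017] rows>= 3.6 q6 -0.67 w 1.0 ff 0.0
```

step_arm --motion '[[[0.06,-0.02,0.1],[0,0,0.017]],[[0.108,-0.026,0.25],[0,0,0.017]],[[0.108,-0.026,0.45],[0,0,0.017]],[[0.108,-0.026,0.6],[0,0,0.017]],[[0.108,-0.026,0.7],[0,0,0.017]],[[0.108,-0.026,0.74],[0,0,0.017]],[[0.108,-0.026,0.74],[0,0,0.017]],[[0.108,-0.026,0.74],[0,0,0.017]]]'

```text
t: 28.52
eef_pos: [0.6352, -0.1959, 0.013]
orientation: [0.59, 0.807, 0.0, 0.001]
ft_force: [0.5, -0.2, 0.8]
width: 0.999
finger_force: 0.0
```

step_arm --motion '[[[0,0,0],[0,0,0]],[[0,0,0],[0,0,0]],[[0,0,0],[0,0,0]],[[0,0,0],[0,0,0]],[[0,0,0],[0,0,0]],[[0,0,0],[0,0,0]],[[0,0,0],[0,0,0]]]' --jaw 1

```text
t: 29.1
eef_pos: [0.6348, -0.1965, 0.0127]
orientation: [0.591, 0.807, 0.0, 0.001]
ft_force: [0.3, 0.6, 4.3]
width: 0.679
finger_force: 39.8
```

step_arm --motion '[[[0,0,-0.1],[0,0,0]],[[0,0,-0.25],[0,0,0]],[[0,0,-0.4],[0,0,0]],[[0,0,-0.6],[0,0,0]],[[0,0,-0.75],[0,0,0]],[[0,0,-0.75],[0,0,0]],[[0,0,-0.75],[0,0,0]]]'

```text
t: 29.68
eef_pos: [0.6349, -0.1966, 0.1631]
orientation: [0.591, 0.807, 0.0, 0.001]
ft_force: [-0.8, -0.3, -3.7]
width: 0.679
finger_force: 39.8
```

```bash
python3 - <<'E'
from h import *
goto(*slot(.0265,.004),.15,YA)
E
```

```text
t 29.68 pos [ 0.6349 -0.1966  0.1631] ya 17.6 -> 6.9 shift [1.722 0.026 0.063] turn [0.001 0.001 0.119] rows>= 8.3 q6 -0.62 w 0.679 ff 39.8
```

step_arm --motion '[[[0.18,0,0],[0,0,0]],[[0.36,0,0],[0,0,0]],[[0.54,0,0],[0,0,0]],[[0.72,0.01,0],[0,0,0]],[[0.86,0.013,0],[0,0,0]],[[0.86,0.013,0],[0,0,0]]]'

```text
t: 30.18
eef_pos: [0.5809, -0.0266, 0.1588]
orientation: [0.589, 0.808, -0.001, -0.004]
ft_force: [-1.3, 0.3, -3.4]
width: 0.685
finger_force: 39.8
```

step_arm --motion '[[[0.18,0,0],[0,0,0.04]],[[0.36,0,0],[0,0,0.08]],[[0.54,0,0],[0,0,0.119]],[[0.72,0.01,0.03],[0,0,0.119]],[[0.85,0.013,0.06],[0,0,0.119]],[[0.86,0.013,0.06],[0,0,0.119]],[[0.86,0.013,0.06],[0,0,0.119]],[[0.86,0.013,0.06],[0,0,0.119]],[[0.86,0.013,0.06],[0,0,0.119]]]'

```text
t: 30.93
eef_pos: [0.5353, 0.1319, 0.1491]
orientation: [0.664, 0.748, -0.001, -0.0]
ft_force: [0.7, 0.5, -2.3]
width: 0.682
finger_force: 39.8
```

```bash
python3 - <<'E'
from h import *
goto(*slot(.0262,.004),.0685,YA)
E
```

```text
t 30.93 pos [0.5353 0.1319 0.1491] ya 6.8 -> 6.9 shift [0.005 0.004 0.403] turn [-0.001  0.    -0.001] rows>= 1.9 q6 0.1 w 0.682 ff 39.8
```

step_arm --motion '[[[0,0,0.1],[0,0,0]],[[0,0,0.2],[0,0,0]],[[0,0,0.28],[0,0,0]],[[0,0,0.33],[0,0,0]],[[0,0,0.36],[0,0,0]],[[0,0,0.38],[0,0,0]],[[0,0,0.395],[0,0,0]],[[0,0,0.395],[0,0,0]],[[0,0,0.395],[0,0,0]],[[0,0,0.395],[0,0,0]]]'

```text
t: 31.77
eef_pos: [0.5358, 0.1332, 0.0717]
orientation: [0.663, 0.748, 0.001, 0.0]
ft_force: [-0.5, -0.3, -3.0]
width: 0.68
finger_force: 39.8
```

step_arm --motion '[[[0,0,0.005],[0,0,0]],[[0,0,0.012],[0,0,0]],[[0,0,0.012],[0,0,0]],[[0,0,0.012],[0,0,0]]]'

```text
t: 32.1
eef_pos: [0.5352, 0.1331, 0.0686]
orientation: [0.663, 0.748, 0.0, -0.0]
ft_force: [0.5, 0.7, -3.0]
width: 0.683
finger_force: 39.8
```

step_arm --motion '[[[0,0,0.005],[0,0,0]],[[0,0,0.008],[0,0,0]],[[0,0,0.008],[0,0,0]],[[0,0,0.008],[0,0,0]]]'

```text
t: 32.43
eef_pos: [0.5356, 0.1331, 0.0678]
orientation: [0.663, 0.748, 0.0, 0.0]
ft_force: [-1.8, -0.3, 4.3]
width: 0.681
finger_force: 39.8
```

step_arm --motion '[[[0,0,0],[0,0,0]],[[0,0,0],[0,0,0]],[[0,0,0],[0,0,0]],[[0,0,0],[0,0,0]],[[0,0,0],[0,0,0]],[[0,0,-0.15],[0,0,0]],[[0,0,-0.35],[0,0,0]],[[0,0,-0.5],[0,0,0]],[[-0.2,0,-0.65],[0,0,0]],[[-0.4,0,-0.65],[0,0,0]],[[-0.55,0,-0.65],[0,0,0]],[[-0.55,0,-0.65],[0,0,0]]]' --jaw -1

```text
t: 33.43
eef_pos: [0.5494, 0.0187, 0.1978]
orientation: [0.665, 0.747, -0.0, 0.002]
ft_force: [-0.1, 0.1, 0.2]
width: 1.001
finger_force: 0.0
```

```bash
python3 - <<'E'
from m import *
f=grab('wrist','w8.png'); t=grab('top'); s=grab('scene')
for g,n in ((t,'top'),(s,'scene')):
    b,m=blobs(g['img'],(15,150,80),(25,255,255),200,(270,150,380,310)); 
    print(n,[(cv2.boundingRect(c),cv2.contourArea(c)) for c in b])
goto(.605,-.27,.16,-2)
E
```

```text
top [((291, 190, 46, 32), 1028.5)]
scene [((318, 245, 55, 47), 863.5), ((350, 188, 30, 19), 202.0)]
t 33.58 pos [0.5483 0.024  0.1966] ya 6.8 -> -2.0 shift [-1.494  0.107  0.182] turn [-0.    -0.001  0.098] rows>= 7.2 q6 -0.1 w 0.999 ff 0.0
```

step_arm --motion '[[[-0.2,0.01,0],[0,0,0]],[[-0.4,0.02,0],[0,0,0]],[[-0.6,0.03,0],[0,0,0]],[[-0.8,0.04,0.05],[0,0,0]],[[-0.9,0.05,0.09],[0,0,0]],[[-0.9,0.05,0.09],[0,0,0]]]'

```text
t: 34.08
eef_pos: [0.5801, -0.1558, 0.1764]
orientation: [0.664, 0.748, -0.001, -0.001]
ft_force: [-1.4, 1.0, -0.8]
width: 1.004
finger_force: 0.0
```

step_arm --motion '[[[-0.2,0.0,0],[0,0,0.05]],[[-0.4,0.0,0.05],[0,0,0.1]],[[-0.6,0.0,0.09],[0,0,0.1]],[[-0.8,0.0,0.09],[0,0,0.1]],[[-0.9,0.0,0.09],[0,0,0.1]],[[-0.92,0.0,0.09],[0,0,0.1]],[[-0.92,0.0,0.09],[0,0,0.1]],[[-0.92,0.0,0.09],[0,0,0.1]]]'

```text
t: 34.75
eef_pos: [0.6026, -0.3339, 0.1606]
orientation: [0.719, 0.695, 0.0, -0.001]
ft_force: [-0.4, 0.6, -0.4]
width: 1.0
finger_force: 0.0
```

```bash
python3 - <<'E'
from m import *
f=grab('wrist'); p,a=helix(f,np.array([.604,-.312])); goto(p[0],p[1],.012,a)
E
```

```text
box (315.5875549316406, 204.60870361328125) [89. 71.] centre [ 0.6034 -0.314   0.026 ] ang -3.6 size-depth z 0.021 0.022
t 34.8 pos [ 0.6026 -0.3337  0.1609] ya -2.0 -> -3.6 shift [0.097 0.001 0.745] turn [-0.    -0.001  0.018] rows>= 3.6 q6 -0.49 w 1.0 ff 0.0
```

step_arm --motion '[[[0.06,0,0.1],[0,0,0.018]],[[0.103,0,0.25],[0,0,0.018]],[[0.103,0,0.45],[0,0,0.018]],[[0.103,0,0.6],[0,0,0.018]],[[0.103,0,0.7],[0,0,0.018]],[[0.103,0,0.744],[0,0,0.018]],[[0.103,0,0.744],[0,0,0.018]],[[0.103,0,0.744],[0,0,0.018]]]'

```text
t: 35.47
eef_pos: [0.6038, -0.3148, 0.0131]
orientation: [0.729, 0.684, 0.0, 0.0]
ft_force: [0.3, 0.1, 0.3]
width: 0.995
finger_force: 0.0
```

step_arm --motion '[[[0,0,0],[0,0,0]],[[0,0,0],[0,0,0]],[[0,0,0],[0,0,0]],[[0,0,0],[0,0,0]],[[0,0,0],[0,0,0]],[[0,0,0],[0,0,0]],[[0,0,0],[0,0,0]]]' --jaw 1

```text
t: 36.05
eef_pos: [0.6032, -0.3159, 0.0129]
orientation: [0.73, 0.684, 0.0, 0.0]
ft_force: [-0.2, 1.2, 4.8]
width: 0.677
finger_force: 40.0
```

step_arm --motion '[[[0,0,-0.1],[0,0,0]],[[0,0,-0.25],[0,0,0]],[[0,0,-0.4],[0,0,0]],[[0,0,-0.6],[0,0,0]],[[0,0,-0.75],[0,0,0]],[[0,0,-0.75],[0,0,0]],[[0,0,-0.75],[0,0,0]]]'

```text
t: 36.63
eef_pos: [0.6035, -0.316, 0.1634]
orientation: [0.73, 0.684, 0.0, 0.001]
ft_force: [0.3, 0.3, -3.7]
width: 0.679
finger_force: 40.0
```

```bash
python3 - <<'E'
from h import *
goto(*slot(-.0265,.004),.15,YA)
E
```

```text
t 36.63 pos [ 0.6035 -0.316   0.1634] ya -3.7 -> 6.9 shift [ 1.96  -0.435  0.063] turn [ 0.002  0.001 -0.118] rows>= 9.6 q6 -0.43 w 0.679 ff 40.0
```

step_arm --motion '[[[0.18,-0.04,0],[0,0,0]],[[0.36,-0.08,0],[0,0,0]],[[0.54,-0.12,0],[0,0,0]],[[0.72,-0.16,0],[0,0,0]],[[0.9,-0.2,0],[0,0,0]],[[0.97,-0.217,0],[0,0,0]],[[0.97,-0.217,0],[0,0,0]]]'

```text
t: 37.22
eef_pos: [0.5698, -0.1155, 0.1595]
orientation: [0.728, 0.685, -0.001, -0.003]
ft_force: [-0.2, -0.4, -2.8]
width: 0.677
finger_force: 40.0
```

step_arm --motion '[[[0.18,-0.04,0],[0,0,-0.04]],[[0.36,-0.08,0],[0,0,-0.08]],[[0.54,-0.12,0],[0,0,-0.118]],[[0.72,-0.16,0.03],[0,0,-0.118]],[[0.9,-0.2,0.06],[0,0,-0.118]],[[0.98,-0.217,0.06],[0,0,-0.118]],[[0.98,-0.217,0.06],[0,0,-0.118]],[[0.98,-0.217,0.06],[0,0,-0.118]],[[0.98,-0.217,0.06],[0,0,-0.118]],[[0.98,-0.217,0.06],[0,0,-0.118]]]'

```text
t: 38.05
eef_pos: [0.5419, 0.0775, 0.1496]
orientation: [0.664, 0.748, -0.0, -0.0]
ft_force: [-0.0, 0.2, -2.5]
width: 0.682
finger_force: 40.0
```

```bash
python3 - <<'E'
from h import *
goto(*slot(-.0278,.004),.0685,YA)
E
```

```text
t 38.05 pos [0.5419 0.0775 0.1496] ya 6.8 -> 6.9 shift [0.009 0.004 0.406] turn [-0.     0.    -0.001] rows>= 1.9 q6 0.0 w 0.682 ff 40.0
```

step_arm --motion '[[[0.004,0,0.1],[0,0,0]],[[0.004,0,0.2],[0,0,0]],[[0.004,0,0.28],[0,0,0]],[[0.004,0,0.33],[0,0,0]],[[0.004,0,0.36],[0,0,0]],[[0.004,0,0.38],[0,0,0]],[[0.004,0,0.4],[0,0,0]],[[0.004,0,0.407],[0,0,0]],[[0.004,0,0.407],[0,0,0]],[[0.004,0,0.407],[0,0,0]],[[0.004,0,0.407],[0,0,0]]]'

```text
t: 38.97
eef_pos: [0.5419, 0.08, 0.0693]
orientation: [0.663, 0.748, 0.0, 0.0]
ft_force: [-0.3, -0.6, -2.2]
width: 0.677
finger_force: 40.0
```

step_arm --motion '[[[0,0,0.004],[0,0,0]],[[0,0,0.008],[0,0,0]],[[0,0,0.008],[0,0,0]],[[0,0,0.008],[0,0,0]]]'

```text
t: 39.3
eef_pos: [0.5419, 0.0799, 0.0676]
orientation: [0.663, 0.748, 0.0, 0.0]
ft_force: [-0.8, -0.7, 0.5]
width: 0.678
finger_force: 40.0
```

Seated, with the contact force picked up. Release and go for the last one.

step_arm --motion '[[[0,0,0],[0,0,0]],[[0,0,0],[0,0,0]],[[0,0,0],[0,0,0]],[[0,0,0],[0,0,0]],[[0,0,0],[0,0,0]],[[0,0,-0.15],[0,0,0]],[[0,0,-0.35],[0,0,0]],[[0,0,-0.5],[0,0,0]],[[-0.2,0,-0.65],[0,0,0]],[[-0.4,0,-0.65],[0,0,0]],[[-0.55,0,-0.65],[0,0,0]],[[-0.55,0,-0.65],[0,0,0]]]' --jaw -1

```text
t: 40.3
eef_pos: [0.5557, -0.0346, 0.1981]
orientation: [0.665, 0.747, -0.0, 0.002]
ft_force: [0.7, -0.5, 0.4]
width: 0.997
finger_force: 0.0
```

```bash
python3 - <<'E'
from m import *
f=grab('wrist','w9.png')
goto(.443,-.33,.16,0.9)
E
```

```text
t 40.35 pos [ 0.5551 -0.0319  0.1974] ya 6.7 -> 0.9 shift [-1.415 -0.729  0.187] turn [0.001 0.    0.064] rows>= 7.7 q6 -0.19 w 1.001 ff 0.0
```

View pics/w9.png

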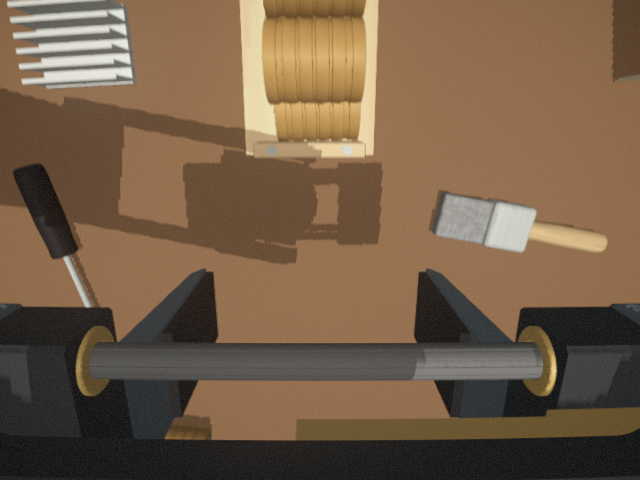

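The second-row helix sits on the bottom row, straight and level with it. Now the last helix.

step_arm --motion '[[[-0.18,-0.09,0],[0,0,0]],[[-0.36,-0.18,0],[0,0,0]],[[-0.54,-0.27,0.05],[0,0,0]],[[-0.7,-0.36,0.09],[0,0,0]],[[-0.7,-0.36,0.09],[0,0,0]]]'

```text
t: 40.77
eef_pos: [0.4968, -0.1805, 0.1773]
orientation: [0.665, 0.747, -0.002, -0.002]
ft_force: [0.5, 0.0, -1.1]
width: 1.001
finger_force: 0.0
```

step_arm --motion '[[[-0.18,-0.09,0],[0,0,0.06]],[[-0.36,-0.18,0.05],[0,0,0.06]],[[-0.54,-0.27,0.09],[0,0,0.06]],[[-0.71,-0.36,0.09],[0,0,0.06]],[[-0.71,-0.37,0.09],[0,0,0.06]],[[-0.71,-0.37,0.09],[0,0,0.06]],[[-0.71,-0.37,0.09],[0,0,0.06]],[[-0.71,-0.37,0.09],[0,0,0.06]]]'

```text
t: 41.43
eef_pos: [0.4445, -0.3252, 0.1611]
orientation: [0.697, 0.717, 0.0, -0.0]
ft_force: [-0.3, -0.1, 0.1]
width: 0.999
finger_force: 0.0
```

```bash
python3 - <<'E'
from m import *
f=grab('wrist'); p,a=helix(f,np.array([.4405,-.301])); goto(p[0],p[1],.012,a)
E
```

```text
box (310.1974792480469, 199.02865600585938) [89. 71.] centre [ 0.44   -0.3017  0.026 ] ang -0.1 size-depth z 0.021 0.02
t 41.48 pos [ 0.4445 -0.3252  0.1612] ya 1.6 -> -0.1 shift [ 0.118 -0.02   0.746] turn [ 0.    -0.     0.019] rows>= 3.6 q6 -0.68 w 0.996 ff 0.0
```

step_arm --motion '[[[0.06,-0.02,0.1],[0,0,0.019]],[[0.124,-0.02,0.25],[0,0,0.019]],[[0.124,-0.02,0.45],[0,0,0.019]],[[0.124,-0.02,0.6],[0,0,0.019]],[[0.124,-0.02,0.7],[0,0,0.019]],[[0.124,-0.02,0.745],[0,0,0.019]],[[0.124,-0.02,0.745],[0,0,0.019]],[[0.124,-0.02,0.745],[0,0,0.019]]]'

```text
t: 42.15
eef_pos: [0.44, -0.3018, 0.0127]
orientation: [0.708, 0.706, 0.0, 0.0]
ft_force: [0.3, 0.4, -0.3]
width: 1.001
finger_force: 0.0
```

step_arm --motion '[[[0,0,0],[0,0,0]],[[0,0,0],[0,0,0]],[[0,0,0],[0,0,0]],[[0,0,0],[0,0,0]],[[0,0,0],[0,0,0]],[[0,0,0],[0,0,0]],[[0,0,0],[0,0,0]]]' --jaw 1

```text
t: 42.73
eef_pos: [0.4395, -0.3024, 0.0128]
orientation: [0.708, 0.706, 0.0, 0.001]
ft_force: [-0.6, 0.5, 6.1]
width: 0.679
finger_force: 40.0
```

step_arm --motion '[[[0,0,-0.1],[0,0,0]],[[0,0,-0.25],[0,0,0]],[[0,0,-0.4],[0,0,0]],[[0,0,-0.6],[0,0,0]],[[0,0,-0.8],[0,0,0]],[[0,0,-0.85],[0,0,0]],[[0,0,-0.85],[0,0,0]]]'

```text
t: 43.32
eef_pos: [0.4404, -0.3032, 0.185]
orientation: [0.708, 0.706, 0.001, 0.003]
ft_force: [0.3, -0.4, -2.7]
width: 0.676
finger_force: 40.0
```

```bash
python3 - <<'E'
from h import *
goto(*slot(-.001,.004),.17,YA)
E
```

```text
t 43.32 pos [ 0.4404 -0.3032  0.185 ] ya -0.2 -> 6.9 shift [2.048 0.485 0.07 ] turn [ 0.003  0.003 -0.079] rows>= 10.1 q6 -0.62 w 0.676 ff 40.0
```

step_arm --motion '[[[0.18,0.04,0],[0,0,0]],[[0.36,0.08,0],[0,0,0]],[[0.54,0.12,0],[0,0,0]],[[0.72,0.16,0],[0,0,0]],[[0.9,0.2,0],[0,0,0]],[[1.0,0.24,0],[0,0,0]],[[1.0,0.24,0],[0,0,0]]]'

```text
t: 43.9
eef_pos: [0.487, -0.0982, 0.1791]
orientation: [0.707, 0.707, -0.001, -0.003]
ft_force: [0.6, -0.9, -1.9]
width: 0.68
finger_force: 40.0
```

step_arm --motion '[[[0.18,0.04,0],[0,0,-0.04]],[[0.36,0.08,0],[0,0,-0.079]],[[0.54,0.12,0],[0,0,-0.079]],[[0.72,0.16,0.03],[0,0,-0.079]],[[0.9,0.2,0.06],[0,0,-0.079]],[[1.0,0.24,0.06],[0,0,-0.079]],[[1.0,0.24,0.06],[0,0,-0.079]],[[1.0,0.24,0.06],[0,0,-0.079]],[[1.0,0.24,0.06],[0,0,-0.079]],[[1.0,0.24,0.06],[0,0,-0.079]]]'

```text
t: 44.73
eef_pos: [0.5356, 0.0961, 0.1691]
orientation: [0.664, 0.748, -0.001, -0.001]
ft_force: [0.5, -0.2, -2.5]
width: 0.679
finger_force: 40.0
```

```bash
python3 - <<'E'
from h import *
goto(*slot(-.0005,.004),.1123,YA)
E
```

```text
t 44.73 pos [0.5356 0.0961 0.1691] ya 6.8 -> 6.9 shift [0.05  0.024 0.284] turn [-0.001  0.    -0.001] rows>= 1.4 q6 0.04 w 0.679 ff 40.0
```

step_arm --motion '[[[0.046,0.02,0.0],[0,0,0]],[[0.046,0.02,0.08],[0,0,0]],[[0.046,0.02,0.15],[0,0,0]],[[0.046,0.02,0.2],[0,0,0]],[[0.046,0.02,0.24],[0,0,0]],[[0.046,0.02,0.265],[0,0,0]],[[0.046,0.02,0.278],[0,0,0]],[[0.046,0.02,0.278],[0,0,0]],[[0.046,0.02,0.278],[0,0,0]],[[0.046,0.02,0.278],[0,0,0]]]'

```text
t: 45.57
eef_pos: [0.5399, 0.1072, 0.1152]
orientation: [0.663, 0.748, 0.001, 0.0]
ft_force: [0.4, 0.4, -2.4]
width: 0.676
finger_force: 40.0
```

step_arm --motion '[[[0,0,0.004],[0,0,0]],[[0,0,0.008],[0,0,0]],[[0,0,0.008],[0,0,0]],[[0,0,0.008],[0,0,0]]]'

```text
t: 45.9
eef_pos: [0.5393, 0.1071, 0.113]
orientation: [0.663, 0.748, 0.0, 0.0]
ft_force: [0.7, 0.2, -2.7]
width: 0.683
finger_force: 40.0
```

step_arm --motion '[[[0,0,0.004],[0,0,0]],[[0,0,0.006],[0,0,0]],[[0,0,0.006],[0,0,0]],[[0,0,0.006],[0,0,0]]]'

```text
t: 46.23
eef_pos: [0.5396, 0.1071, 0.1124]
orientation: [0.663, 0.748, 0.0, 0.0]
ft_force: [-1.2, -0.7, 3.0]
width: 0.675
finger_force: 40.0
```

step_arm --motion '[[[0,0,0],[0,0,0]],[[0,0,0],[0,0,0]],[[0,0,0],[0,0,0]],[[0,0,0],[0,0,0]],[[0,0,0],[0,0,0]],[[0,0,-0.15],[0,0,0]],[[0,0,-0.35],[0,0,0]],[[0,0,-0.5],[0,0,0]],[[-0.2,0,-0.5],[0,0,0]],[[-0.4,0,-0.5],[0,0,0]],[[-0.6,0,-0.5],[0,0,0]],[[-0.7,0,-0.5],[0,0,0]]]' --jaw -1

```text
t: 47.23
eef_pos: [0.5565, -0.0354, 0.212]
orientation: [0.664, 0.748, -0.0, 0.001]
ft_force: [0.7, -0.3, -0.8]
width: 1.001
finger_force: 0.0
```

step_arm --motion '[[[-0.2,0,0],[0,0,0]],[[-0.4,0,0],[0,0,0]],[[-0.6,0,0],[0,0,0]],[[-0.8,0,0],[0,0,0]],[[-0.8,0,0],[0,0,0]]]'

```text
t: 47.65
eef_pos: [0.5759, -0.1975, 0.2112]
orientation: [0.665, 0.747, -0.001, 0.002]
ft_force: [0.2, 0.9, 0.7]
width: 1.0
finger_force: 0.0
```

```bash
python3 - <<'E'
from m import *
t=grab('top','top9.png'); s=grab('scene')
a=cv2.resize(s['img'][150:310,260:440],(540,480),interpolation=2); b=cv2.resize(t['img'][180:310,190:370],None,fx=1.4,fy=1.4)
im=np.zeros((480,800,3),np.uint8); im[:,:540]=a; im[:182,540:792]=b; cv2.imwrite('pics/fin.png',im[:,:,::-1])
# mallet head top in top view
bl,_=blobs(t['img'],(14,60,205),(25,140,255),100,(200,200,270,280))
for c in bl: print('mallet blob',cv2.contourArea(c),plane(t,[cv2.minAreaRect(c)[0]],.054),cv2.minAreaRect(c))
E
```

```text
mallet blob 360.5 [[0.45308987 0.36223097 0.054     ]] ((223.50003051757812, 237.50003051757812), (21.01903533935547, 19.230182647705078), 63.43495178222656)
```

View pics/fin.png

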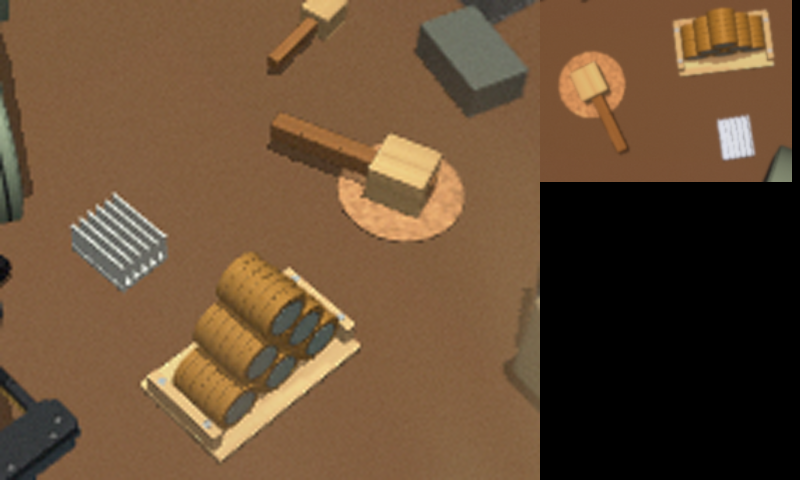

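The pyramid of six stands in the cradle with ends level. The mallet stands on the centre of its pad.

```bash
python3 -c "
from h import *
print(env.finish_job())"
```

```text
the job is handed in; nothing more can be done
None
```

I pushed the pin down flush with the mallet, racked all six helices as a 3-2-1 pyramid with their ends about level (within a few mm), and left the mallet standing on its pad; the job was handed in after about 48 s.

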